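# Pack the paint jars into the two-layer carry box

## Robot

A 6-joint arm with a two-finger parallel gripper is mounted at the origin on the work surface. World frame = base frame: x ahead of the robot, y to its left, z up, the work surface at z = 0. Lengths are in mm, angles in rad, forces in N, time in s.
With the tool pointing down it reaches from about 250 to 850 mm from the base axis. Payload 12.5 kg.
Tool frame: the origin (TCP) lies at the very end of the fingers, on their centre line; the grasp point (between the pads) lies 19 mm behind it; z points along the fingers, y is the direction in which the jaws open and shut (so a half turn about z gives the same grasp; the last joint's range is limited). The gripper opens to 93 mm and grips with 3 to 60 N. Pads are 15 mm wide; open, the fingers measure 128 mm over their backs; the gripper's body (75 mm by 188 mm) begins 65 mm behind the grasp point.
Start: joints at [-1.207, 0.351, 1.652, -0, 1.139, -0.085], TCP at [238.653, -495.509, 218.633] pointing down, gripper open.
Joint ranges: [-2.75, 2.75], [-0.79, 2.1], [0.01, 2.65], [-1.57, 4.71], [0.07, 3.14], [-2.87, 2.87]. Speed limits (rad/s): [2.22, 2.22, 2.79, 3.14, 3.14, 3.14].

## Interface

Orientations are given as a unit quaternion [w, x, y, z].
In Python, from cell import r gives the robot as it stands. The module is installed in compiled form; this text tells all that it offers.
- The arm moves only by the tool servo_tool, never from a script. Its argument "targets" is a list of rows, each a list of 7 numbers: the shift along the tool's x, y, z in cm, then the turn, a rotation vector about the tool's x, y, z in degrees, then the opening, from -1 (shut) to 1 (fully open), so that 0 is half open. In form: [[x, y, z, rx, ry, rz, grip], ...]. A call has 1 to 10 rows; each row is the pose to reach, as a shift and turn from the pose commanded when the call began, along the tool's axes at that moment; what a row does not reach only later rows make up. A row lasts 1/12 s, in which the tool goes at most 41.7 mm and 7.16 degrees, less where a joint would pass 70% of its speed; a pose out of reach is approached as far as the arm can. A call with a gripper value outside its range is refused whole. The fingers move at their own pace and stop on an object; "newtons" is the grip in N (left out, the last holds). Time passes only in rows, so rows that repeat a pose let the fingers close. It gives the time, the measured TCP pose, the force and the opening at its end, in the units of the state.
- r.observe(): the state, without advancing time (a new reading comes with each control period).
- r.camera(name): name is "side" or "top" or "wrist"; returns the picture (480x640x3 uint8, blue, green, red); there is no depth.
- r.camera_params(name): a dict with "K" (3x3 intrinsics, pixels), "D" ([k1, k2, p1, p2, k3] as OpenCV has them; the pictures are not rectified), "world_from_camera" (4x4, takes a point from camera to world coordinates); the wrist camera has in their place "hand_eye" (4x4, takes a point from camera to tool coordinates, whose origin is the TCP and whose axes are the flange's). Camera axes: x right, y up, looking along -z (the intrinsics and any distortion apply to the point x, -y, -z); pixel columns grow to the right and rows downward; lengths in mm; the calibration is good to about 2 mm. A picture is of the moment at which its call begins: read the wrist's pose just before it. camera_params takes no time and is no camera call.
- r.hand_in(): hands the job in, once; it reports no verdict.
Trained networks look in the newest picture that a camera, given by its name, has taken for a name from the list of things; names that differ only in an ending like _2 or _b are one class to them, and where a whole thing is asked for, a point or a joint stands for the part that bears it (a point fixed in the world has none). Each returns a list of dicts, best first, with "conf" (0 to 1); they miss things now and then, are a little off and sometimes report something else, mostly with a low value. They report only what shows in the picture. A call takes as long as a camera call. They do not tell look-alikes from the thing itself.
- r.outline_of(thing, camera): "region" (480x640 bool, what is visible of it) and "point" ([column, row] in pixels, amid what is visible of it).
- r.landmark_of(thing, camera): "point" ([column, row] in pixels: a listed point, or the origin of a listed thing).
The state is a dict: "time": time; "joint_positions": joint angles; "qd": joint speeds; "effort": joint torques, N m; "ee_pos": TCP position; "orientation": TCP orientation; "contact_force": force on the tool from outside, world axes, zero at the start; "wrist_torque": the same for the moment, N m; "grip_width": finger opening in mm.
Only numpy, scipy, OpenCV 4.12 (cv2) and the standard library are available. Lean on these libraries where they do the work, as an engineer would, in place of code of your own. Each camera call takes 0.05 s, during which the arm holds its last target.

## Task

Pack up the model-painting bench: move the three paint jars from the low paint rack into the wells in the bottom of the wooden carry box, keeping them in the same left-to-right order as they stand in the rack. Then fit the lift-in tray level on its ledges over the jars (either way round), and last stand the white dropper bottle upright in the small square cell at the end of the tray. Leave the paint tin, the tape roll and the rock on its stick where they are.

Things in the scene. Friction and masses are not known exactly. Their poses are not given: they have to be found in the camera images.
- paint_rack: Low plywood rack, fixed, 80 x 212 mm, end cheeks 30 mm high. Origin: centre of underside. Three round wells on its y axis at y = -64, 0, +64 mm, 55 mm across, floor 8 mm and rim 22 mm above the underside. It stands about in line with the carry box (either may be the left one); both are turned 0.1 rad at most, so +y of both is to the robot's left.
- carry_box: Open pine box, fixed, 128 (x) x 276 (y) x 78 mm, long sides open. Origin: centre of underside. Three wells like the rack's: y = -64, 0, +64 mm, 55 mm across, floor 8 mm, rim 22 mm up. Inside each end board (78 mm high) a ledge at 108 to 130 mm from the centre, top 68 mm up: here the tray rests, centred, underside at 68 mm, 6 mm play all round.
- jar_wide: Squat glass paint jar with a wide black screw cap; 46 mm high, glass 39 mm across, cap 41 mm across from 29 to 46 mm. Upright in a rack well. Origin: centre of its underside, z up its axis. About 70 g.
- jar_tall: Slim straight glass paint jar with a narrow black cap; 56 mm high, glass 34 mm across, cap 27 mm across from 36 to 56 mm. Upright in a rack well. Origin: centre of its underside, z up its axis. About 50 g.
- jar_cone: Cone-shaped glass ink jar with a black cap; 50 mm high, 41 mm across at the foot, cap 33 mm across from 32 to 50 mm. Upright in a rack well. Origin: centre of its underside, z up its axis. About 60 g.
- lift_tray: Loose plywood tray flat on the mat, 104 (x) x 248 (y) mm, rim 19 mm high, 250 g. Origin: centre of underside. Dark handle over its centre: bar 12 mm thick (x), 96 mm long (y), 36 to 56 mm above the underside; pinch it across x. At the +y end a square cell 48 x 50 mm, centre x = 0, y = +95 mm, its floor 6 mm and wall tops 20 mm above the underside.
- dropper: White plastic dropper bottle with a tapered black nozzle cap, standing on the mat; 28 mm across, straight up to 52 mm, 78 mm high in all. Origin: centre of its underside, z up its axis. About 40 g.
- paint_tin: Bystander, leave alone: low round metal paint tin, 50 mm across, 34 mm high, loose. Origin: centre of its underside.
- tape_roll: Bystander, leave alone: roll of yellow tape lying flat, 64 mm across, 19 mm high, loose. Origin: centre of its underside.
- rock_stand: Bystander, leave alone: blue-grey model rock on a stick in a round wooden foot 60 mm across, about 100 mm high, loose. Origin: centre of its underside.
Things that resemble listed ones, but are neither listed nor needed, are in the scene too. Leave any green or orange look-alike of the jar_wide alone.

How it is judged:
By the outcome, as a careful person would: the job done as asked, in the order asked, and still so for the second after the job is handed in, with the robot touching nothing.
It also fails if it takes over 128 s, if anything falls off the work surface, if the arm or the gripper's body presses on something with over 40 N, if the wrist force passes 120 N, or if a joint passes its speed limit or range.

## Working session

There is one attempt and no reset: what is moved stays moved. The work goes in short steps, Python scripts to look and compute and a tool call to move; the robot and the scene stay as the last step left them, time stands still between calls to the robot, and variables do not carry over. Pictures are saved under pics/ and viewed, and the job is handed in when it is done.

Besides the shell and the picture viewer there is one more tool, called after "Request:" by a JSON object that holds its "name" and its "arguments", one argument or row to a line. servo_tool: Moves the arm, as the interface text tells. Its arguments: {"type":"object","properties":{"targets":{"type":"array","items":{"type":"array","items":{"type":"number"}}},"newtons":{"type":"number"}},"required":["targets"]}

```bash
mkdir -p pics; cat > h.py <<'E'
import numpy as np, cv2
from cell import r
from scipy.spatial.transform import Rotation as R
def snap(c,name):
    im=r.camera(c); cv2.imwrite(f'pics/{name}.png',im); return im
def T_tool():
    s=r.observe(); q=s['orientation']; T=np.eye(4); T[:3,:3]=R.from_quat([q[1],q[2],q[3],q[0]]).as_matrix(); T[:3,3]=s['ee_pos']; return T
def cam(c,T=None):
    p=r.camera_params(c); K=np.array(p['K']);D=np.array(p['D'],float)
    if 'world_from_camera' in p: W=np.array(p['world_from_camera'])
    else: W=(T_tool() if T is None else T)@np.array(p['hand_eye'])
    return K,D,W
def px2w(c,px,z,T=None):
    K,D,W=cam(c,T); u=cv2.undistortPoints(np.array([[px]],float),K,D)[0,0]
    d=W[:3,:3]@np.array([u[0],-u[1],-1]); o=W[:3,3]; return o+d*(z-o[2])/d[2]
def w2px(c,P,T=None):
    K,D,W=cam(c,T); P=np.atleast_2d(np.array(P,float)); q=(P-W[:3,3])@W[:3,:3]
    q=q*[1,-1,-1]; return cv2.projectPoints(q,np.zeros(3),np.zeros(3),K,D)[0].reshape(-1,2)
E
python3 - <<'E'
from h import *
s=r.observe(); print(s)
for c in ['top','side','wrist']: snap(c,c+'0')
for c in ['top','side']:
    K,D,W=cam(c); print(c,K.round(1).tolist(),D,W.round(3).tolist())
print(np.array(r.camera_params('wrist')['hand_eye']).round(3), r.camera_params('wrist')['K'])
E
```

```text
{'time': 0.0, 'joint_positions': array([-1.20657105e+00,  3.51231119e-01,  1.65241822e+00, -7.24102075e-06,
        1.13907900e+00, -8.45765070e-02]), 'qd': array([ 0.00063605,  0.00062052,  0.00100082,  0.00052941,  0.00057326,
       -0.00232844]), 'effort': array([-1.17821193e-03, -4.97310519e+01, -2.85252857e+01,  6.98870374e-02,
        2.56599864e-02, -1.17315171e-04]), 'ee_pos': array([ 238.55014161, -495.20059476,  218.10645906]), 'orientation': array([-5.61838943e-04,  9.74927102e-01,  2.22523760e-01, -8.23946480e-05]), 'contact_force': array([-0.11441809,  0.4410024 ,  0.95139321]), 'wrist_torque': array([-0.02695373, -0.05300616,  0.01803187]), 'grip_width': 92.98594847494819}
top [[554.5, 0.0, 318.9], [0.0, 554.5, 228.4], [0.0, 0.0, 1.0]] [-0.12554288  0.          0.          0.          0.        ] [[0.004, 0.988, -0.156, 407.443], [-1.0, 0.005, 0.005, 11.307], [0.005, 0.156, 0.988, 1096.148], [0.0, 0.0, 0.0, 1.0]]
side [[522.4, 0.0, 316.4], [0.0, 522.4, 238.8], [0.0, 0.0, 1.0]] [-0.12000728  0.          0.          0.          0.        ] [[-0.993, 0.058, -0.102, 465.951], [-0.117, -0.489, 0.864, 847.063], [0.0, 0.87, 0.493, 531.453], [0.0, 0.0, 0.0, 1.0]]
[[-0.00000e+00  9.65000e-01  2.64000e-01  7.23750e+01]
 [ 1.00000e+00  1.00000e-03 -0.00000e+00 -1.39100e+00]
 [-0.00000e+00  2.64000e-01 -9.65000e-01 -1.67101e+02]
 [ 0.00000e+00  0.00000e+00  0.00000e+00  1.00000e+00]] [[341.19939203   0.         321.63901665]
 [  0.         341.19939203 236.43328257]
 [  0.           0.           1.        ]]
```

View pics/top0.png

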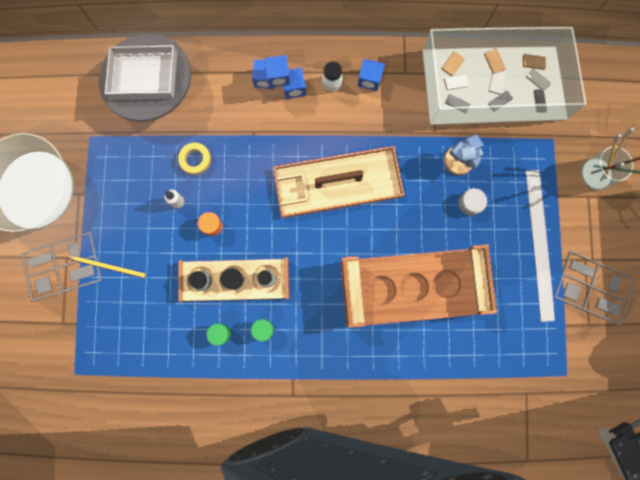

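View pics/side0.png

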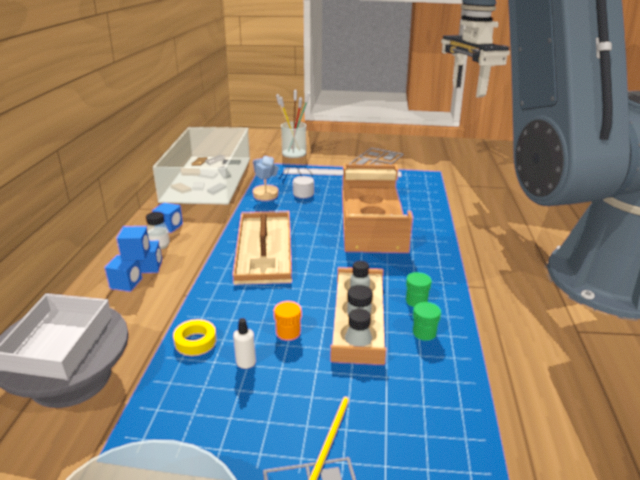

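View pics/wrist0.png

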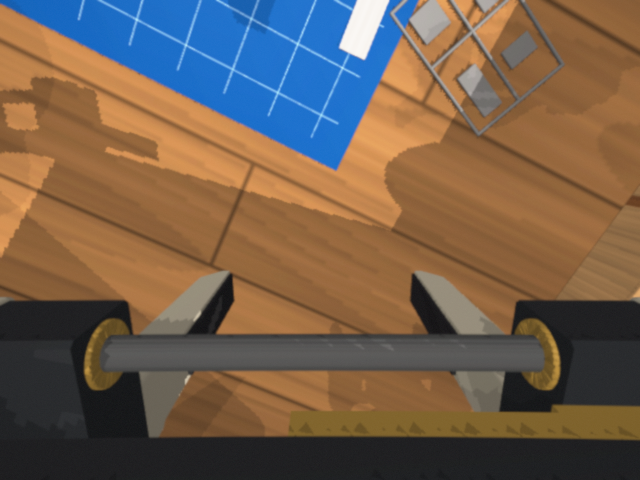

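Top view: the rack is at (233,280) with jars at (200,279), (232,278) and (266,278). The box is at (420,287), tray at (338,181), dropper at (174,198), tin at (473,202), tape at (194,158) and rock at (462,156). Look-alikes are orange (209,224), green (218,335) and (262,330), and a black-capped white/glass jar at (332,76). The side view agrees.

```bash
python3 - <<'E'
from h import *
im=snap('top','top1'); im2=snap('side','side1')
zt={'paint_rack':0,'carry_box':0,'jar_wide':8,'jar_tall':8,'jar_cone':8,'lift_tray':0,'dropper':0}
for c in ['top','side']:
    for t in zt:
        for d in r.landmark_of(t,c)[:4]:
            print(c,t,round(d['conf'],2),np.round(d['point'],1),px2w(c,d['point'],zt[t]).round(1))
a=cv2.resize(im[240:350,160:300],None,fx=5.5,fy=5.5,interpolation=2)
cv2.imwrite('pics/crop_rack.png',a)
a=cv2.resize(im2[255:375,320:450],None,fx=4.8,fy=4.8,interpolation=2)
cv2.imwrite('pics/crop_rack_s.png',a)
E
```

```text
top paint_rack 0.71 [233.  282.4] [471.6 175.5   0. ]
top jar_wide 0.97 [213.8 223.5] [588.2 216.    8. ]
top jar_wide 0.81 [236.3 282.4] [471.2 167.8   8. ]
top jar_wide 0.63 [218.1 333.2] [372.1 201.2   8. ]
top jar_wide 0.58 [263.7 330. ] [379.2 112.4   8. ]
top jar_tall 0.8 [268.6 279.5] [477.4 104.4   8. ]
top jar_cone 0.67 [203.9 281.9] [471.6 232.    8. ]
top lift_tray 0.93 [341.5 181.2] [677.9 -39.4   0. ]
top dropper 0.83 [176.7 199. ] [639.7 295.5   0. ]
side paint_rack 0.78 [355.  318.2] [482.2 168.7   0. ]
side paint_rack 0.72 [370.1 219. ] [ 467.8 -187.6    0. ]
side carry_box 0.95 [371.8 221.6] [ 463.7 -175.6    0. ]
side jar_wide 0.95 [288.7 334.7] [581.2 231.8   8. ]
side jar_wide 0.94 [421.4 332.6] [377.2 203.7   8. ]
side jar_wide 0.84 [417.5 303.5] [379.7 127.8   8. ]
side jar_wide 0.7 [358.7 315.9] [476.4 172.3   8. ]
side jar_tall 0.83 [359.7 290.4] [478.1 100.5   8. ]
side jar_cone 0.9 [357.1 340.2] [475.9 232.4   8. ]
side jar_cone 0.68 [303.8 194.8] [ 628.8 -279.7    8. ]
side lift_tray 0.76 [264.6 248.8] [673.7 -32.7   0. ]
side dropper 0.94 [245.4 361. ] [636.6 289.3   0. ]
side dropper 0.27 [358.3 292.6] [480.4  96.    0. ]
```

View pics/crop_rack.png

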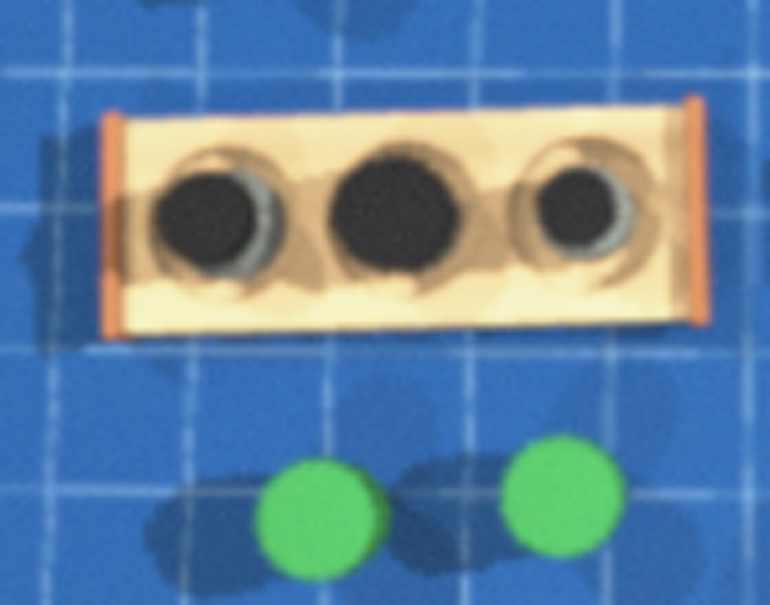

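View pics/crop_rack_s.png

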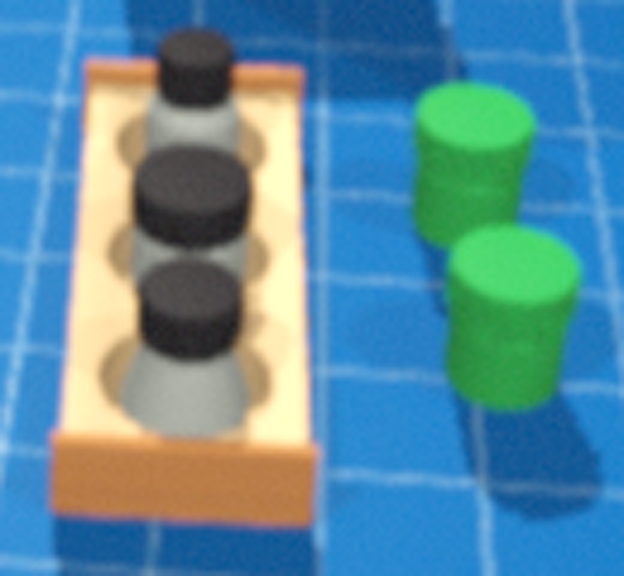

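Left to right the rack holds the cone, wide and tall jars (cap pixels 200, 232, 266). The centre jar has the wide black cap, so it isn't one of the coloured look-alikes. Next I'll measure the jar caps, box, tray and dropper.

```bash
python3 - <<'E'
from h import *
im=cv2.imread('pics/top1.png'); s=cv2.imread('pics/side1.png')
g=im.max(axis=2)
for n,(u,v,z) in dict(cone=(200,279,58),wide=(232,278,54),tall=(266,277,64)).items():
    m=np.zeros_like(g); m[v-18:v+18,u-17:u+17]=(g[v-18:v+18,u-17:u+17]<75)
    k,l,st,c=cv2.connectedComponentsWithStats(m); i=1+np.argmax(st[1:,4])
    print(n,c[i],st[i],px2w('top',c[i],z).round(1))
def crop(a,x0,y0,x1,y1,f,n,g=10):
    b=cv2.resize(a[y0:y1,x0:x1],None,fx=f,fy=f,interpolation=cv2.INTER_CUBIC)
    for x in range((x0+g-1)//g*g,x1,g): cv2.line(b,(int((x-x0+.5)*f),0),(int((x-x0+.5)*f),5 if x%50 else 14),(255,255,255),1); cv2.putText(b,str(x),(int((x-x0)*f)-8,22),0,.35,(255,255,255),1)
    for y in range((y0+g-1)//g*g,y1,g): cv2.line(b,(0,int((y-y0+.5)*f)),(5,int((y-y0+.5)*f)),(255,255,255),1); cv2.putText(b,str(y),(8,int((y-y0+.5)*f)+4),0,.35,(255,255,255),1)
    cv2.imwrite(f'pics/{n}.png',b)
crop(im,335,238,503,333,4.7,'c_box')
crop(im,268,140,410,222,5.5,'c_tray')
crop(im,155,180,195,215,14,'c_drop',5)
E
```

```text
cone [197.36697248 279.53211009] [189 272  17  17 218] [473.  234.4  58. ]
wide [231.39879154 278.60422961] [221 269  22  20 331] [475.6 170.7  54. ]
tall [264.33587786 277.27480916] [258 271  13  13 131] [477.9 107.6  64. ]
```

View pics/c_box.png

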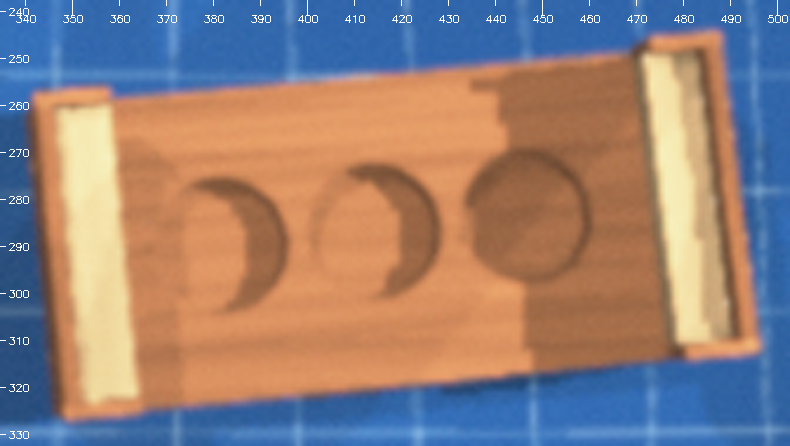

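View pics/c_tray.png

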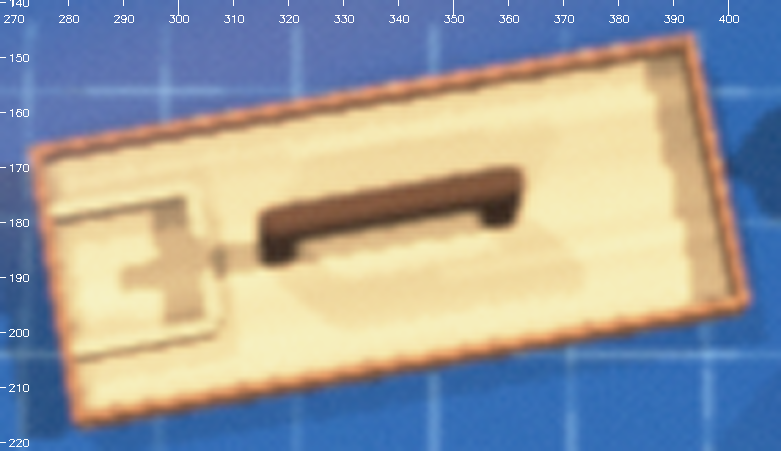

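View pics/c_drop.png

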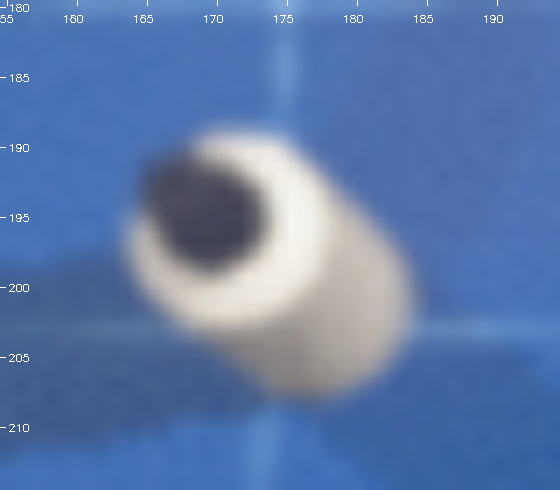

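```bash
python3 - <<'E'
from h import *
def P(f,x0,y0,l): return [(x0+a/f-.5,y0+b/f-.5) for a,b in l]
def fit(n,px,z,M):
    W=np.array([px2w('top',p,z)[:2] for p in px]); M=np.array(M,float)
    a=W-W.mean(0); b=M-M.mean(0)
    th=np.arctan2((b[:,0]*a[:,1]-b[:,1]*a[:,0]).sum(),(a*b).sum())
    Rm=np.array([[np.cos(th),-np.sin(th)],[np.sin(th),np.cos(th)]])
    t=W.mean(0)-Rm@M.mean(0)
    print(n,t.round(1),round(th,4),'deg',round(np.degrees(th),2),(W-M@Rm.T-t).round(1).tolist())
    return t,Rm
t,Rm=fit('box',P(4.7,335,238,[(33,92),(720,32),(760,352),(63,420)]),78,[(64,138),(64,-138),(-64,-138),(-64,138)])
for y in (64,0,-64): print(y,(t+Rm@[0,y]).round(1))
fit('boxwells',P(4.7,335,238,[(223,245),(373,231),(526,215)]),22,[(0,64),(0,0),(0,-64)])
fit('tray',P(5.5,268,140,[(30,148),(692,36),(748,305),(80,426)]),19,[(52,124),(52,-124),(-52,-124),(-52,124)])
print('handle',[px2w('top',p,56).round(1) for p in P(5.5,268,140,[(262,222),(520,180)])])
# side checks: cap tops of rack jars
print('drop',px2w('top',P(14,155,180,[(233,233)])[0],52), px2w('top',P(14,155,180,[(208,215)])[0],74))
# rack corners cheeks z30
E
```

```text
box [ 463.7 -178.7] 0.0907 deg 5.19 [[-0.0, -0.1], [-0.3, -0.0], [0.3, 0.0], [-0.0, 0.1]]
64 [ 457.9 -114.9]
0 [ 463.7 -178.7]
-64 [ 469.5 -242.4]
boxwells [ 463.8 -179.2] 0.0974 deg 5.58 [[0.2, -0.8], [-0.3, 0.6], [0.1, 0.1]]
tray [674.1 -32. ] 0.1842 deg 10.55 [[0.5, -0.5], [-0.6, 0.5], [0.3, 1.2], [-0.2, -1.3]]
handle [array([666.4,  14. ,  56. ]), array([682.2, -76.7,  56. ])]
drop [634.29009564 293.25245149  52.        ] [632.00445261 290.88989517  74.        ]
```

```bash
cat >> h.py <<'E'
def mv(x,y,z,yaw,show=True):
    "shift (cm, tool axes) and rotvec (deg) from the measured pose to a tool-down pose with tool x at yaw(deg)"
    T=T_tool(); c,s=np.cos(np.radians(yaw)),np.sin(np.radians(yaw))
    G=np.array([[c,s,0],[s,-c,0],[0,0,-1]])
    d=T[:3,:3].T@(np.array([x,y,z])-T[:3,3])/10
    rv=np.degrees(R.from_matrix(T[:3,:3].T@G).as_rotvec())
    print(d.round(2),rv.round(2))
E
python3 -c "
from h import *
mv(473,234.4,170,92.2)"
```

```text
[ 52.78 -55.59   4.87] [  0.    -0.   -66.49]
```

Request:
{"name": "servo_tool", "arguments": {
  "targets": [
    [2.6,-2.8,0.2,0,0,-4,0.4],
    [7.9,-8.3,0.7,0,0,-9,0.4],
    [10.5,-11.1,1,0,0,-16,0.4],
    [13.2,-13.9,1.2,0,0,-22,0.4],
    [15.8,-16.7,1.5,0,0,-29,0.4],
    [18.5,-19.5,1.7,0,0,-36,0.4],
    [21,-22,2,0,0,-43,0.4],
    [24,-25,2.2,0,0,-50,0.4],
    [26.5,-27.8,2.4,0,0,-57,0.4],
    [29,-30.5,2.6,0,0,-63,0.4]
  ],
  "newtons": 25
}}

```text
time: 1.78
ee_pos: [365.3, -101.1, 193.3]
orientation: [0.0, 0.713, 0.701, 0.0]
contact_force: [-0.4, -0.7, 0.5]
grip_width: 65.3
```

```bash
python3 -c "
from h import *
mv(473,234.4,170,92.2)"
```

```text
[33.72 10.21  2.33] [ 0.05  0.02 -3.15]
```

Request:
{"name": "servo_tool", "arguments": {
  "targets": [
    [3.5,1,0.3,0,0,-1,0.4],
    [7,2.1,0.5,0,0,-2,0.4],
    [11,3.3,0.8,0,0,-3,0.4],
    [15,4.5,1,0,0,-3.2,0.4],
    [19,5.7,1.3,0,0,-3.2,0.4],
    [23,7,1.6,0,0,-3.2,0.4],
    [27,8.2,1.9,0,0,-3.2,0.4],
    [30.5,9.2,2.1,0,0,-3.2,0.4],
    [33,10,2.3,0,0,-3.2,0.4],
    [33.7,10.2,2.3,0,0,-3.2,0.4]
  ]
}}

```text
time: 2.62
ee_pos: [475.2, 234.9, 169.6]
orientation: [-0.0, 0.694, 0.72, 0.0]
contact_force: [0.1, 0.5, 0.2]
grip_width: 65.0
```

```bash
python3 - <<'E'
from h import *
mv(473,234.4,30,92.2)
T=T_tool(); im=snap('wrist','w1')
for t,p in {'cone':(473,234.4,58),'wide':(475.6,170.7,54)}.items(): print(t,w2px('wrist',p,T))
E
```

```text
[-0.05 -0.23 13.96] [ 0.01 -0.03 -0.14]
cone [[320.33672161 234.44587035]]
wide [[320.80307245 301.39883853]]
```

View pics/w1.png

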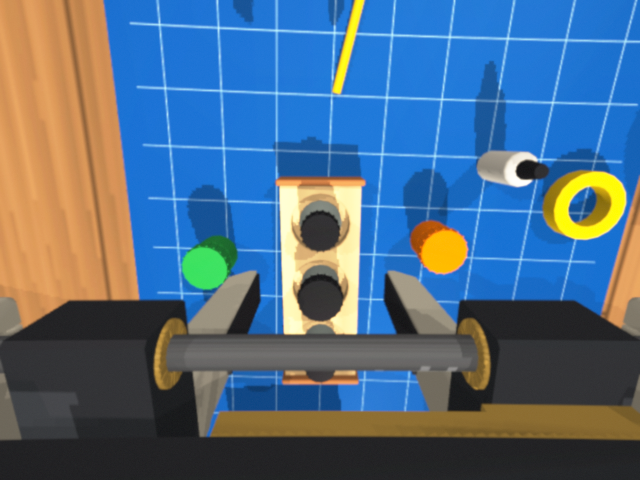

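The wrist view agrees: the cone jar's cap is at (320,230) against a predicted (320,234), and the wide jar is at (320,297). Going down on the cone jar.

Request:
{"name": "servo_tool", "arguments": {
  "targets": [
    [0,-0.2,3,0,0,0,0.4],
    [0.1,-0.2,6.5,0,0,0,0.4],
    [0.1,-0.2,10,0,0,0,0.4],
    [0.1,-0.2,12.5,0,0,0,0.4],
    [0.1,-0.2,13.9,0,0,0,0.4],
    [0.1,-0.2,13.9,0,0,0,0.4],
    [0.1,-0.2,13.9,0,0,0,-0.6],
    [0.1,-0.2,13.9,0,0,0,-0.6],
    [0.1,-0.2,13.9,0,0,0,-0.6],
    [0.1,-0.2,13.9,0,0,0,-0.6]
  ],
  "newtons": 25
}}

```text
time: 3.5
ee_pos: [473.2, 232.7, 32.3]
orientation: [0.0, 0.695, 0.719, 0.001]
contact_force: [0.9, -0.2, -0.1]
grip_width: 42.8
```

Request:
{"name": "servo_tool", "arguments": {
  "targets": [
    [0,0,0,0,0,0,-0.6],
    [0,0,0,0,0,0,-0.6],
    [0,0,0,0,0,0,-0.6]
  ]
}}

```text
time: 3.75
ee_pos: [473.0, 232.8, 31.7]
orientation: [0.0, 0.695, 0.719, 0.001]
contact_force: [0.3, 0.1, 5.8]
grip_width: 32.2
```

Request:
{"name": "servo_tool", "arguments": {
  "targets": [
    [0,0,-1,0,0,0,-0.6],
    [0,0,-3,0,0,0,-0.6],
    [0,0,-6,0,0,0,-0.6],
    [0,0,-9,0,0,0,-0.6],
    [0,0,-12,0,0,0,-0.6],
    [0,0,-13,0,0,0,-0.6],
    [0,0,-13,0,0,0,-0.6]
  ]
}}

```text
time: 4.33
ee_pos: [473.6, 233.1, 163.8]
orientation: [0.001, 0.695, 0.719, 0.002]
contact_force: [0.7, -0.1, -1.0]
grip_width: 32.8
```

```bash
python3 -c "
from h import *
print(r.observe()['grip_width'],T_tool()[:3,3]); mv(458,-116.4,160,95.2)"
```

```text
32.79131388723937 [473.64072157 233.05930431 163.77069931]
[-34.87  -2.74   0.31] [ 0.25 -0.08 -3.28]
```

Request:
{"name": "servo_tool", "arguments": {
  "targets": [
    [-2,-0.2,0,0,0,-0.3,-0.6],
    [-5,-0.4,0,0,0,-0.6,-0.6],
    [-9,-0.7,0,0,0,-1,-0.6],
    [-13,-1,0,0,0,-1.4,-0.6],
    [-17,-1.4,0,0,0,-1.8,-0.6],
    [-21,-1.7,0,0,0,-2.2,-0.6],
    [-25,-2,0,0,0,-2.6,-0.6],
    [-29,-2.4,0,0,0,-3,-0.6],
    [-32.5,-2.6,0,0,0,-3.3,-0.6],
    [-34.5,-2.7,0.3,0,0,-3.3,-0.6]
  ]
}}

```text
time: 5.17
ee_pos: [456.2, -116.0, 157.0]
orientation: [-0.001, 0.675, 0.738, -0.0]
contact_force: [1.2, 0.2, 0.2]
grip_width: 32.0
```

Request:
{"name": "servo_tool", "arguments": {
  "targets": [
    [-0.2,0,0,0,0,0,-0.6],
    [-0.4,0,0,0,0,0,-0.6],
    [-0.4,0,0,0,0,0,-0.6]
  ]
}}

```text
time: 5.42
ee_pos: [457.1, -116.5, 157.2]
orientation: [-0.001, 0.674, 0.739, -0.0]
contact_force: [0.4, 0.7, -1.1]
grip_width: 32.3
```

```bash
python3 - <<'E'
from h import *
print(T_tool()[:3,3]);mv(458,-116.4,31.7,95.2)
T=T_tool(); im=snap('wrist','w2'); snap('top','t2')
E
```

```text
[ 457.07462805 -116.48702468  157.23806966]
[-1.000e-02  1.100e-01  1.255e+01] [-0.09 -0.05  0.01]
```

View pics/w2.png

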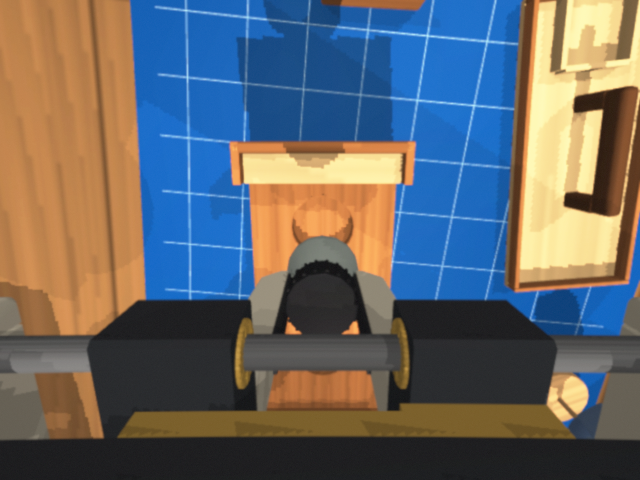

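The cone jar is held upright, and the well at (322,225) is in line below it. Setting it down.

Request:
{"name": "servo_tool", "arguments": {
  "targets": [
    [0,0.1,2,0,0,0,-0.6],
    [0,0.1,5,0,0,0,-0.6],
    [0,0.1,8,0,0,0,-0.6],
    [0,0.1,10.5,0,0,0,-0.6],
    [0,0.1,12,0,0,0,-0.6],
    [0,0.1,12.5,0,0,0,-0.6],
    [0,0.1,12.5,0,0,0,-0.6],
    [0,0.1,12.5,0,0,0,-0.6]
  ]
}}

```text
time: 6.18
ee_pos: [458.8, -116.3, 33.4]
orientation: [0.0, 0.674, 0.739, 0.0]
contact_force: [-0.4, 0.7, -0.5]
grip_width: 32.6
```

Request:
{"name": "servo_tool", "arguments": {
  "targets": [
    [0,0,0,0,0,0,0.0],
    [0,0,0,0,0,0,0.4],
    [0,0,0,0,0,0,0.4],
    [0,0,-2,0,0,0,0.4],
    [0,0,-5,0,0,0,0.4],
    [0,0,-9,0,0,0,0.4],
    [0,0,-12,0,0,0,0.4],
    [0,0,-12,0,0,0,0.4]
  ]
}}

```text
time: 6.85
ee_pos: [461.1, -117.9, 158.7]
orientation: [0.004, 0.674, 0.739, 0.002]
contact_force: [0.9, -0.4, 0.7]
grip_width: 64.7
```

```bash
python3 - <<'E'
from h import *
print(T_tool()[:3,3]);mv(475.5,171,155,92.2)
T=T_tool(); im=snap('wrist','w3')
E
```

```text
[ 461.10205621 -117.85461774  158.70061946]
[28.64  4.06  0.29] [0.48 0.21 3.02]
```

View pics/w3.png

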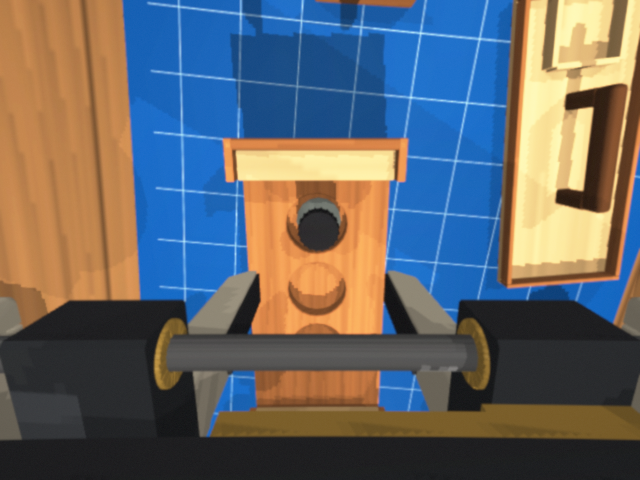

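The cone jar stands in the +y well at (319,225). The wide jar is next.

Request:
{"name": "servo_tool", "arguments": {
  "targets": [
    [2.5,0.4,0,0,0,0.5,0.4],
    [6,0.9,0,0,0,1,0.4],
    [10,1.4,0.1,0,0,1.5,0.4],
    [14,2,0.1,0,0,2,0.4],
    [18,2.6,0.2,0,0,2.5,0.4],
    [22,3.1,0.2,0,0,3,0.4],
    [25.5,3.6,0.3,0,0,3,0.4],
    [28,4,0.3,0,0,3,0.4],
    [28.6,4.1,0.3,0,0,3,0.4],
    [28.6,4.1,0.3,0,0,3,0.4]
  ]
}}

```text
time: 7.73
ee_pos: [472.7, 172.6, 149.0]
orientation: [-0.0, 0.692, 0.721, -0.001]
contact_force: [0.0, -0.0, 0.5]
grip_width: 65.3
```

```bash
python3 - <<'E'
from h import *
print(T_tool()[:3,3]);mv(475.3,171.2,28,92.2)
E
```

```text
[472.74685369 172.56487193 148.97987518]
[-0.14  0.27 12.1 ] [-0.09  0.02  0.15]
```

Request:
{"name": "servo_tool", "arguments": {
  "targets": [
    [-0.1,0.2,3,0,0,0,0.4],
    [-0.1,0.2,6.5,0,0,0,0.4],
    [-0.1,0.2,9.5,0,0,0,0.4],
    [-0.1,0.2,11.5,0,0,0,0.4],
    [-0.1,0.2,12,0,0,0,0.4],
    [-0.1,0.2,12,0,0,0,0.4],
    [-0.1,0.2,12,0,0,0,-0.4],
    [-0.1,0.2,12,0,0,0,-0.4],
    [-0.1,0.2,12,0,0,0,-0.4],
    [-0.1,0.2,12,0,0,0,-0.4]
  ]
}}

```text
time: 8.57
ee_pos: [476.0, 170.7, 31.1]
orientation: [0.0, 0.693, 0.721, 0.001]
contact_force: [0.2, 0.1, -0.3]
grip_width: 43.0
```

Request:
{"name": "servo_tool", "arguments": {
  "targets": [
    [0,0,0,0,0,0,-0.4],
    [0,0,0,0,0,0,-0.4],
    [0,0,0,0,0,0,-0.4]
  ]
}}

```text
time: 8.82
ee_pos: [476.0, 170.7, 31.0]
orientation: [0.0, 0.693, 0.721, 0.001]
contact_force: [-0.5, -1.1, 7.9]
grip_width: 40.3
```

Request:
{"name": "servo_tool", "arguments": {
  "targets": [
    [0,0,-1,0,0,0,-0.4],
    [0,0,-3,0,0,0,-0.4],
    [0,0,-6,0,0,0,-0.4],
    [0,0,-9,0,0,0,-0.4],
    [0,0,-12,0,0,0,-0.4],
    [0,0,-13,0,0,0,-0.4],
    [0,0,-13,0,0,0,-0.4],
    [0,0,-13,0,0,0,-0.4]
  ]
}}

```text
time: 9.48
ee_pos: [475.1, 170.6, 159.8]
orientation: [0.0, 0.693, 0.721, 0.0]
contact_force: [-0.7, 0.5, -1.2]
grip_width: 40.5
```

```bash
python3 - <<'E'
from h import *
print(T_tool()[:3,3]);mv(463.7,-179.3,160,95.2)
E
```

```text
[475.12255622 170.59332897 159.84860853]
[-3.492e+01 -2.500e+00 -2.000e-02] [ 0.01 -0.   -2.98]
```

Request:
{"name": "servo_tool", "arguments": {
  "targets": [
    [-2,-0.2,0,0,0,-0.3,-0.4],
    [-5,-0.4,0,0,0,-0.6,-0.4],
    [-9,-0.7,0,0,0,-1,-0.4],
    [-13,-1,0,0,0,-1.4,-0.4],
    [-17,-1.3,0,0,0,-1.8,-0.4],
    [-21,-1.6,0,0,0,-2.2,-0.4],
    [-25,-1.8,0,0,0,-2.6,-0.4],
    [-29,-2.1,0,0,0,-3,-0.4],
    [-32.5,-2.4,0,0,0,-3,-0.4],
    [-34.5,-2.5,0,0,0,-3,-0.4]
  ]
}}

```text
time: 10.32
ee_pos: [462.4, -177.9, 158.2]
orientation: [-0.001, 0.675, 0.738, -0.001]
contact_force: [0.0, 1.1, -1.0]
grip_width: 40.0
```

Request:
{"name": "servo_tool", "arguments": {
  "targets": [
    [-0.3,0,0,0,0,0,-0.4],
    [-0.4,0,0,0,0,0,-0.4],
    [-0.4,0,0,0,0,0,-0.4]
  ]
}}

```text
time: 10.57
ee_pos: [463.6, -178.1, 158.9]
orientation: [-0.001, 0.674, 0.739, -0.0]
contact_force: [0.3, -0.6, 0.4]
grip_width: 40.2
```

```bash
python3 - <<'E'
from h import *
print(T_tool()[:3,3]);mv(463.7,-179.3,31,95.2)
E
```

```text
[ 463.5811457  -178.14061615  158.94154415]
[-0.13  0.03 12.79] [-0.11 -0.08  0.01]
```

Request:
{"name": "servo_tool", "arguments": {
  "targets": [
    [-0.1,0,2,0,0,0,-0.4],
    [-0.1,0,5,0,0,0,-0.4],
    [-0.1,0,8,0,0,0,-0.4],
    [-0.1,0,10.5,0,0,0,-0.4],
    [-0.1,0,12,0,0,0,-0.4],
    [-0.1,0,12.7,0,0,0,-0.4],
    [-0.1,0,12.7,0,0,0,-0.4],
    [-0.1,0,12.7,0,0,0,-0.4]
  ]
}}

```text
time: 11.23
ee_pos: [464.4, -179.2, 33.2]
orientation: [-0.0, 0.674, 0.739, -0.0]
contact_force: [0.1, -0.2, -0.5]
grip_width: 40.3
```

Request:
{"name": "servo_tool", "arguments": {
  "targets": [
    [0,0,0,0,0,0,0.1],
    [0,0,0,0,0,0,0.4],
    [0,0,0,0,0,0,0.4],
    [0,0,-2,0,0,0,0.4],
    [0,0,-5,0,0,0,0.4],
    [0,0,-9,0,0,0,0.4],
    [0,0,-12,0,0,0,0.4],
    [0,0,-12,0,0,0,0.4]
  ]
}}

```text
time: 11.9
ee_pos: [466.7, -181.2, 158.9]
orientation: [0.005, 0.674, 0.739, 0.001]
contact_force: [1.2, -0.0, 0.4]
grip_width: 65.2
```

```bash
python3 - <<'E'
from h import *
print(T_tool()[:3,3]);mv(477.9,107.8,155,92.2)
T=T_tool(); im=snap('wrist','w4')
E
```

```text
[ 466.70730257 -181.24593971  158.94627475]
[28.68  3.74  0.28] [0.47 0.27 3.01]
```

View pics/w4.png

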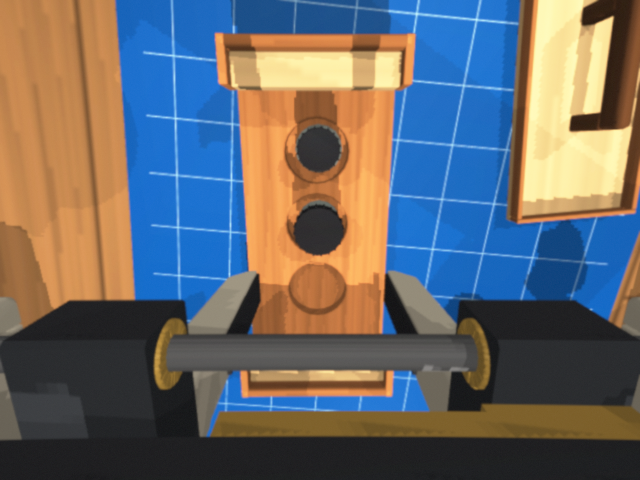

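The cone jar (319,148) and the wide jar (319,229) stand in their wells. Now the tall one.

Request:
{"name": "servo_tool", "arguments": {
  "targets": [
    [2.5,0.3,0,0,0,0.5,0.4],
    [6,0.8,0,0,0,1,0.4],
    [10,1.3,0.1,0,0,1.5,0.4],
    [14,1.9,0.1,0,0,2,0.4],
    [18,2.4,0.2,0,0,2.5,0.4],
    [22,2.9,0.2,0,0,3,0.4],
    [25.5,3.4,0.3,0,0,3,0.4],
    [28,3.7,0.3,0,0,3,0.4],
    [28.6,3.8,0.3,0,0,3,0.4],
    [28.6,3.8,0.3,0,0,3,0.4]
  ]
}}

```text
time: 12.78
ee_pos: [475.5, 109.3, 149.1]
orientation: [-0.0, 0.692, 0.722, -0.001]
contact_force: [0.0, 0.5, 0.8]
grip_width: 65.5
```

```bash
python3 - <<'E'
from h import *
print(T_tool()[:3,3]);mv(477.8,108.2,37,92.2)
E
```

```text
[475.49474839 109.31021361 149.13225533]
[-0.12  0.24 11.21] [-0.08  0.01  0.16]
```

Request:
{"name": "servo_tool", "arguments": {
  "targets": [
    [-0.1,0.1,3,0,0,0,0.4],
    [-0.1,0.1,6.5,0,0,0,0.4],
    [-0.1,0.1,9,0,0,0,0.4],
    [-0.1,0.1,10.7,0,0,0,0.4],
    [-0.1,0.1,11,0,0,0,0.4],
    [-0.1,0.1,11,0,0,0,0.1],
    [-0.1,0.1,11,0,0,0,-0.7],
    [-0.1,0.1,11,0,0,0,-0.7],
    [-0.1,0.1,11,0,0,0,-0.7],
    [-0.1,0.1,11,0,0,0,-0.7]
  ]
}}

```text
time: 13.62
ee_pos: [477.6, 107.2, 40.9]
orientation: [0.0, 0.693, 0.721, 0.001]
contact_force: [-0.2, 0.2, 0.3]
grip_width: 36.0
```

Request:
{"name": "servo_tool", "arguments": {
  "targets": [
    [0,0,0,0,0,0,-0.7],
    [0,0,0,0,0,0,-0.7],
    [0,0,0,0,0,0,-0.7],
    [0,0,0,0,0,0,-0.7]
  ]
}}

```text
time: 13.95
ee_pos: [477.6, 107.3, 40.7]
orientation: [0.0, 0.693, 0.721, 0.0]
contact_force: [0.4, -0.7, 6.6]
grip_width: 30.2
```

Request:
{"name": "servo_tool", "arguments": {
  "targets": [
    [0,0,-1,0,0,0,-0.7],
    [0,0,-3,0,0,0,-0.7],
    [0,0,-6,0,0,0,-0.7],
    [0,0,-9,0,0,0,-0.7],
    [0,0,-12,0,0,0,-0.7],
    [0,0,-13,0,0,0,-0.7],
    [0,0,-13,0,0,0,-0.7],
    [0,0,-13,0,0,0,-0.7]
  ]
}}

```text
time: 14.62
ee_pos: [476.8, 107.2, 169.8]
orientation: [0.0, 0.693, 0.721, 0.0]
contact_force: [0.1, -0.1, -0.8]
grip_width: 30.1
```

```bash
python3 - <<'E'
from h import *
print(T_tool()[:3,3]);mv(469.5,-243,168,95.2)
E
```

```text
[476.78499742 107.23301317 169.78336183]
[-34.97  -2.08   0.18] [ 0.    0.   -2.98]
```

The width of 30 mm doesn't match the 27 mm cap, so I'll look before going on.

```bash
python3 - <<'E'
from h import *
T=T_tool(); im=snap('side','s5'); w=snap('wrist','w5')
p=w2px('side',T[:3,3])[0]; print(p)
u,v=p.astype(int)
cv2.imwrite('pics/s5c.png',cv2.resize(im[max(0,v-60):v+60,u-70:u+70],None,fx=5,fy=5,interpolation=2))
cv2.imwrite('pics/w5c.png',cv2.resize(w[180:420,200:440],None,fx=2.4,fy=2.4,interpolation=2))
E
```

```text
[364.60291355 208.28200088]
```

View pics/s5c.png

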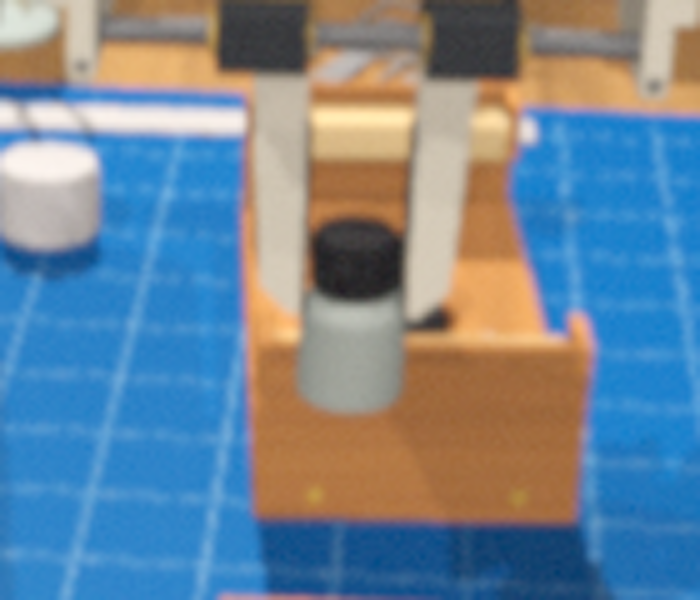

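View pics/w5c.png

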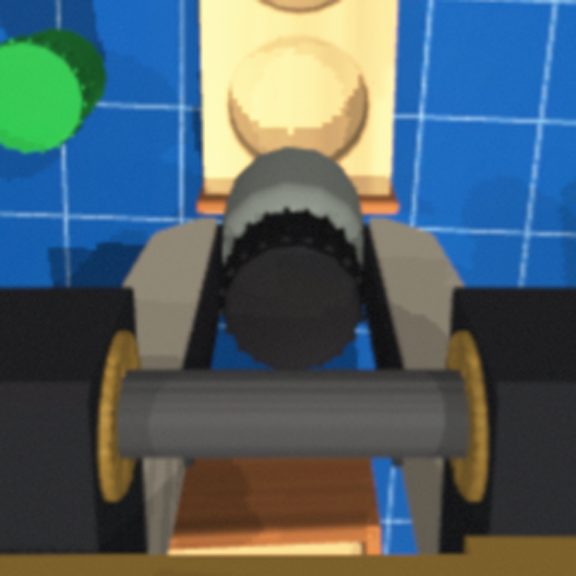

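The jar hangs upright in the fingers, whose tips bear on its shoulder (side crop at about (350,300)). It's steady enough to carry gently, and the well is wide.

Request:
{"name": "servo_tool", "arguments": {
  "targets": [
    [-1,-0.1,0,0,0,-0.2,-0.7],
    [-3,-0.2,0,0,0,-0.5,-0.7],
    [-6,-0.4,0,0,0,-0.8,-0.7],
    [-9,-0.6,0,0,0,-1,-0.7],
    [-12,-0.8,0,0,0,-1.3,-0.7],
    [-15,-0.9,0,0,0,-1.5,-0.7],
    [-18,-1.1,0,0,0,-1.8,-0.7],
    [-21,-1.3,0,0,0,-2.1,-0.7],
    [-24,-1.5,0,0,0,-2.4,-0.7],
    [-27,-1.7,0,0,0,-2.7,-0.7]
  ]
}}

```text
time: 15.55
ee_pos: [469.4, -165.1, 169.0]
orientation: [-0.001, 0.676, 0.737, -0.0]
contact_force: [0.9, -0.4, -1.2]
grip_width: 30.0
```

Request:
{"name": "servo_tool", "arguments": {
  "targets": [
    [-3,-0.2,0,0,0,-0.3,-0.7],
    [-5.5,-0.3,0,0,0,-0.3,-0.7],
    [-7.2,-0.4,0,0,0,-0.3,-0.7],
    [-7.9,-0.4,0,0,0,-0.3,-0.7],
    [-7.9,-0.4,0,0,0,-0.3,-0.7],
    [-7.9,-0.4,0,0,0,-0.3,-0.7]
  ]
}}

```text
time: 16.05
ee_pos: [472.8, -241.8, 169.4]
orientation: [-0.001, 0.674, 0.738, -0.0]
contact_force: [0.8, -0.2, -0.2]
grip_width: 29.5
```

```bash
python3 - <<'E'
from h import *
print(T_tool()[:3,3]);mv(469.5,-242.8,41,95.2)
snap('wrist','w6')
E
```

```text
[ 472.81425378 -241.8065064   169.36858282]
[-0.08 -0.32 12.84] [-0.07 -0.06 -0.01]
```

View pics/w6.png

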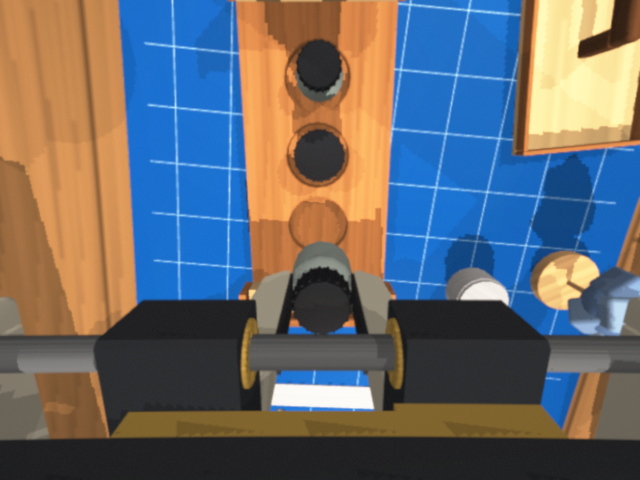

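Request:
{"name": "servo_tool", "arguments": {
  "targets": [
    [-0.1,-0.3,2,0,0,0,-0.7],
    [-0.1,-0.3,5,0,0,0,-0.7],
    [-0.1,-0.3,8,0,0,0,-0.7],
    [-0.1,-0.3,10,0,0,0,-0.7],
    [-0.1,-0.3,11.5,0,0,0,-0.7],
    [-0.1,-0.3,12.4,0,0,0,-0.7],
    [-0.1,-0.3,12.8,0,0,0,-0.7],
    [-0.1,-0.3,12.8,0,0,0,-0.7],
    [-0.1,-0.3,12.8,0,0,0,-0.7]
  ]
}}

```text
time: 16.85
ee_pos: [470.8, -243.4, 42.7]
orientation: [0.0, 0.674, 0.739, 0.0]
contact_force: [0.1, -0.1, -1.0]
grip_width: 30.0
```

Request:
{"name": "servo_tool", "arguments": {
  "targets": [
    [0,0,0,0,0,0,-0.3],
    [0,0,0,0,0,0,0],
    [0,0,0,0,0,0,0.2],
    [0,0,0,0,0,0,0.2],
    [0,0,-2,0,0,0,0.2],
    [0,0,-5,0,0,0,0.2],
    [0,0,-9,0,0,0,0.2],
    [0,0,-12,0,0,0,0.2],
    [0,0,-13,0,0,0,0.2],
    [0,0,-13,0,0,0,0.2]
  ]
}}

```text
time: 17.68
ee_pos: [471.5, -244.2, 174.6]
orientation: [0.002, 0.674, 0.739, 0.0]
contact_force: [-0.2, 0.0, -1.0]
grip_width: 55.7
```

```bash
python3 - <<'E'
from h import *
print(T_tool()[:3,3]);mv(674.1,-32,180,100.5)
snap('wrist','w7')
E
```

```text
[ 471.47170664 -244.19745433  174.60272608]
[19.29 22.11 -0.51] [ 0.21  0.18 -5.29]
```

View pics/w7.png

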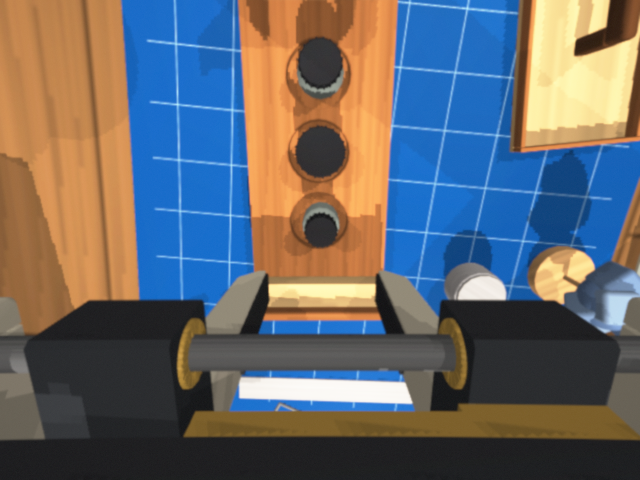

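All three jars stand in their wells, at (320,62), (320,151) and (320,228). The tray is next.

Request:
{"name": "servo_tool", "arguments": {
  "targets": [
    [1.5,1.7,0,0,0,-0.5,0.1],
    [4,4.6,0,0,0,-1,0.1],
    [6.5,7.5,0,0,0,-2,0.1],
    [9,10.4,0,0,0,-3,0.1],
    [11.5,13.2,-0.2,0,0,-4,0.1],
    [14,16.1,-0.2,0,0,-5,0.1],
    [16.5,18.9,-0.4,0,0,-5.3,0.1],
    [18.5,21.2,-0.5,0,0,-5.3,0.1],
    [19.3,22.1,-0.5,0,0,-5.3,0.1],
    [19.3,22.1,-0.5,0,0,-5.3,0.1]
  ]
}}

```text
time: 18.57
ee_pos: [673.2, -29.3, 174.2]
orientation: [-0.001, 0.638, 0.77, -0.001]
contact_force: [0.5, 0.3, -0.2]
grip_width: 51.2
```

Request:
{"name": "servo_tool", "arguments": {
  "targets": [
    [0,0,0,0,0,0,0.1],
    [0,0,0,0,0,0,0.1]
  ]
}}

```text
time: 18.73
ee_pos: [671.8, -32.4, 175.9]
orientation: [-0.001, 0.64, 0.769, -0.001]
contact_force: [0.3, -0.4, 0.8]
grip_width: 51.1
```

```bash
python3 - <<'E'
from h import *
print(T_tool()[:3,3]);mv(674.1,-32,27,100.5)
T=T_tool();snap('wrist','w8')
c,s=np.cos(.1842),np.sin(.1842)
print(w2px('wrist',[(674.1-s*y,-32+c*y,56) for y in(48,0,-48)],T))
E
```

```text
[671.82998441 -32.40777473 175.92127206]
[-1.000e-02  2.600e-01  1.489e+01] [-0.12 -0.02 -0.04]
[[325.855522   175.73897607]
 [325.7924613  231.69154729]
 [325.73902269 283.06316106]]
```

View pics/w8.png

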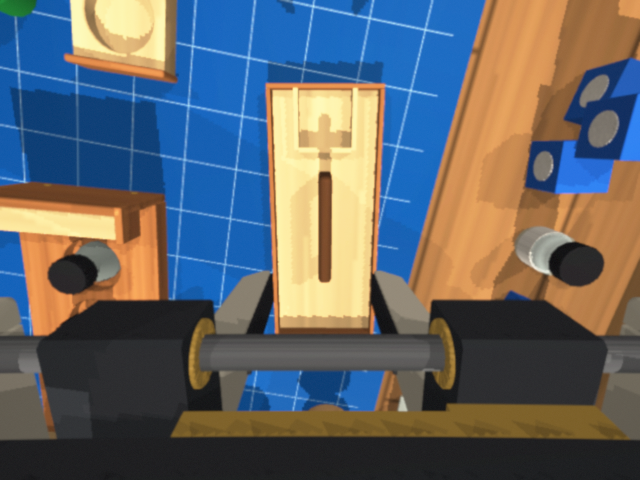

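The handle is at (325,172–282), within 3 px of the prediction. Going down and pinching it.

Request:
{"name": "servo_tool", "arguments": {
  "targets": [
    [0,0.2,3,0,0,0,0.1],
    [0,0.2,6.5,0,0,0,0.1],
    [0,0.2,10,0,0,0,0.1],
    [0,0.2,12.5,0,0,0,0.1],
    [0,0.2,14.2,0,0,0,0.1],
    [0,0.2,14.8,0,0,0,0.1],
    [0,0.2,14.8,0,0,0,-0.3],
    [0,0.2,14.8,0,0,0,-0.9],
    [0,0.2,14.8,0,0,0,-0.9],
    [0,0.2,14.8,0,0,0,-0.9]
  ],
  "newtons": 50
}}

```text
time: 19.62
ee_pos: [675.7, -31.2, 30.7]
orientation: [0.001, 0.639, 0.769, 0.001]
contact_force: [0.1, 0.7, 0.0]
grip_width: 28.9
```

Request:
{"name": "servo_tool", "arguments": {
  "targets": [
    [0,0,0,0,0,0,-0.9],
    [0,0,0,0,0,0,-0.9],
    [0,0,0,0,0,0,-0.9],
    [0,0,0,0,0,0,-0.9],
    [0,0,0,0,0,0,-0.9]
  ]
}}

```text
time: 20.03
ee_pos: [675.0, -30.9, 29.7]
orientation: [0.0, 0.639, 0.769, 0.0]
contact_force: [-3.2, -0.5, 6.0]
grip_width: 11.5
```

Request:
{"name": "servo_tool", "arguments": {
  "targets": [
    [0,0,-0.5,0,0,0,-0.9],
    [0,0,-1.5,0,0,0,-0.9],
    [0,0,-3,0,0,0,-0.9],
    [0,0,-5,0,0,0,-0.9],
    [0,0,-8,0,0,0,-0.9],
    [0,0,-11,0,0,0,-0.9],
    [0,0,-14,0,0,0,-0.9],
    [0,0,-16,0,0,0,-0.9],
    [0,0,-16,0,0,0,-0.9],
    [0,0,-16,0,0,0,-0.9]
  ]
}}

```text
time: 20.87
ee_pos: [675.3, -30.9, 190.5]
orientation: [0.001, 0.639, 0.769, 0.001]
contact_force: [0.5, 0.2, -2.9]
grip_width: 12.1
```

```bash
python3 - <<'E'
from h import *
print(T_tool()[:3,3]);mv(463.7,-178.9,185,95.2)
T=T_tool();snap('wrist','w9');snap('side','s9')
E
```

```text
[675.25589488 -30.8844682  190.51833856]
[-10.69 -23.5    0.5 ] [0.14 0.03 5.32]
```

View pics/w9.png

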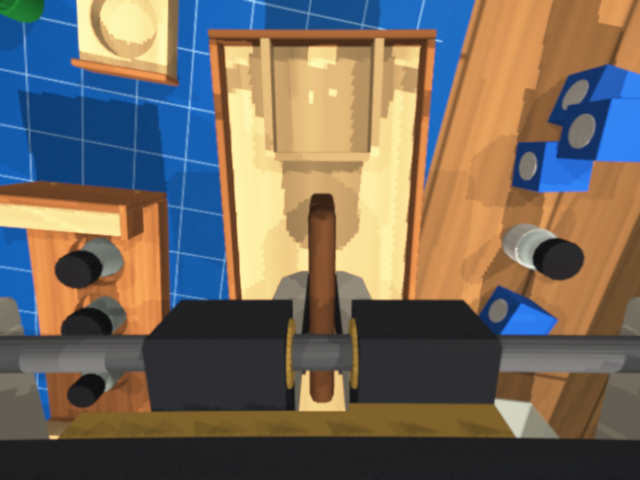

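View pics/s9.png

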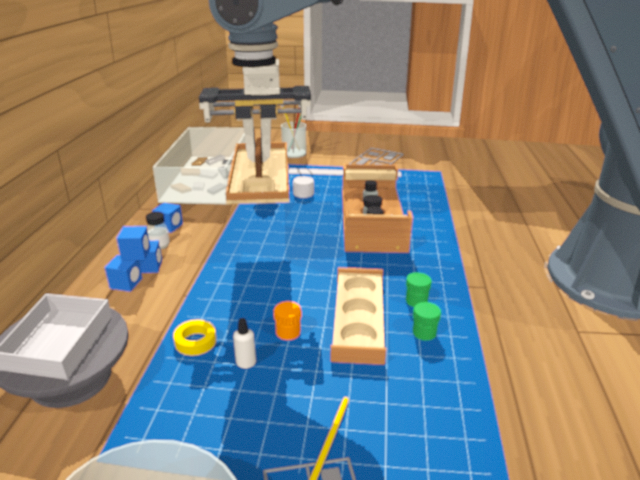

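```bash
python3 - <<'E'
from h import *
T=np.eye(4) # work in tool frame
T=T_tool(); zr=T[2,3]-29.7+19
for p in [(209.5,31),(436.5,31)]:
    W=px2w('wrist',p,zr,T); print((np.linalg.inv(T)@np.append(W,1))[:3].round(1))
E
python3 - <<'E'
import cv2
a=cv2.imread('pics/w9.png')[15:65,190:460]; cv2.imwrite('pics/w9c.png',cv2.resize(a,None,fx=2.9,fy=2.9))
E
```

```text
[123.4 -52.4  10.9]
[123.3  52.   10.7]
```

View pics/w9c.png

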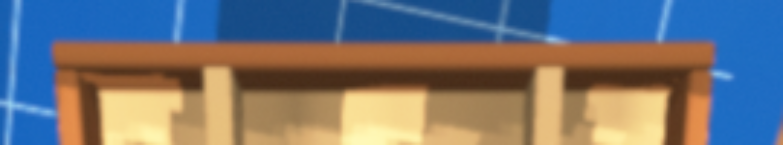

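The tray hangs level and is centred on the tool to within 1 mm, with its end rim at 123.4 mm against 124. Carrying it over the box.

Request:
{"name": "servo_tool", "arguments": {
  "targets": [
    [-0.5,-1,0,0,0,0.3,-0.9],
    [-1.5,-3,0,0,0,0.7,-0.9],
    [-2.8,-6,0,0,0,1.5,-0.9],
    [-4.1,-9,0,0,0,2.2,-0.9],
    [-5.5,-12,0,0,0,3,-0.9],
    [-6.8,-15,0,0,0,3.7,-0.9],
    [-8.2,-18,0,0,0,4.4,-0.9],
    [-9.4,-20.5,0.2,0,0,5.2,-0.9],
    [-10.3,-22.5,0.4,0,0,5.2,-0.9],
    [-10.7,-23.4,0.5,0,0,5.2,-0.9]
  ]
}}

```text
time: 21.8
ee_pos: [461.7, -179.5, 182.7]
orientation: [-0.002, 0.674, 0.739, -0.001]
contact_force: [0.2, 0.4, -2.8]
grip_width: 11.9
```

Request:
{"name": "servo_tool", "arguments": {
  "targets": [
    [0,0,0,0,0,0,-0.9],
    [0,0,0,0,0,0,-0.9],
    [0,0,0,0,0,0,-0.9],
    [0,0,0,0,0,0,-0.9]
  ]
}}

```text
time: 22.13
ee_pos: [465.2, -178.2, 183.9]
orientation: [-0.0, 0.673, 0.739, 0.0]
contact_force: [0.4, -0.6, -3.2]
grip_width: 11.7
```

```bash
python3 - <<'E'
from h import *
print(T_tool()[:3,3]);mv(463.9,-179,125,95.3)
E
```

```text
[ 465.15743737 -178.21222003  183.88936776]
[-0.07 -0.13  5.89] [ 0.   -0.01  0.07]
```

Down to a hover (underside at about 95 mm), then a look.

Request:
{"name": "servo_tool", "arguments": {
  "targets": [
    [0,-0.1,1.5,0,0,0,-0.9],
    [-0.1,-0.1,3,0,0,0,-0.9],
    [-0.1,-0.1,4.7,0,0,0,-0.9],
    [-0.1,-0.1,5.9,0,0,0,-0.9],
    [-0.1,-0.1,5.9,0,0,0,-0.9],
    [-0.1,-0.1,5.9,0,0,0,-0.9]
  ]
}}

```text
time: 22.63
ee_pos: [463.8, -179.4, 124.9]
orientation: [-0.0, 0.673, 0.739, -0.0]
contact_force: [0.0, -0.4, -3.2]
grip_width: 11.7
```

```bash
python3 - <<'E'
from h import *
print(T_tool()[:3,3]);mv(463.9,-179,98,95.3)
a=snap('top','t10');b=snap('side','s10')
cv2.imwrite('pics/t10c.png',cv2.resize(a[220:350,320:520],None,fx=4,fy=4,interpolation=2))
cv2.imwrite('pics/s10c.png',cv2.resize(b[130:270,310:450],None,fx=4.2,fy=4.2,interpolation=2))
E
```

```text
[ 463.82129866 -179.4225106   124.92432296]
[0.04 0.01 2.69] [-0.04 -0.03  0.06]
```

View pics/t10c.png

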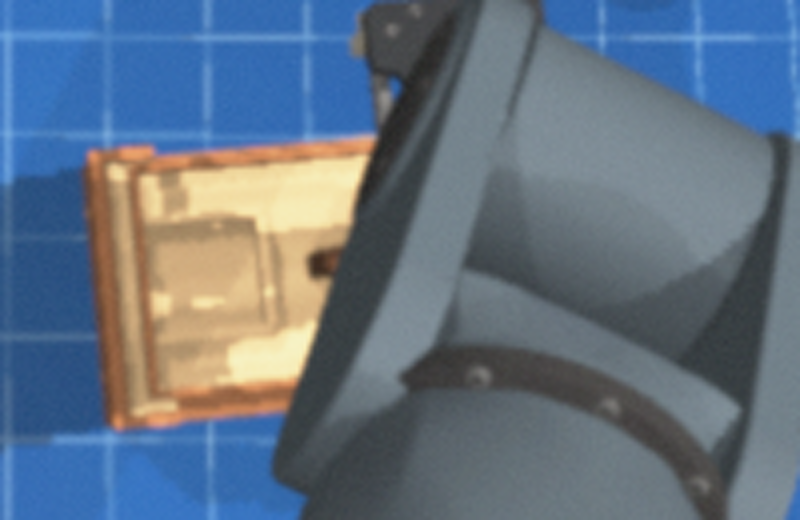

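View pics/s10c.png

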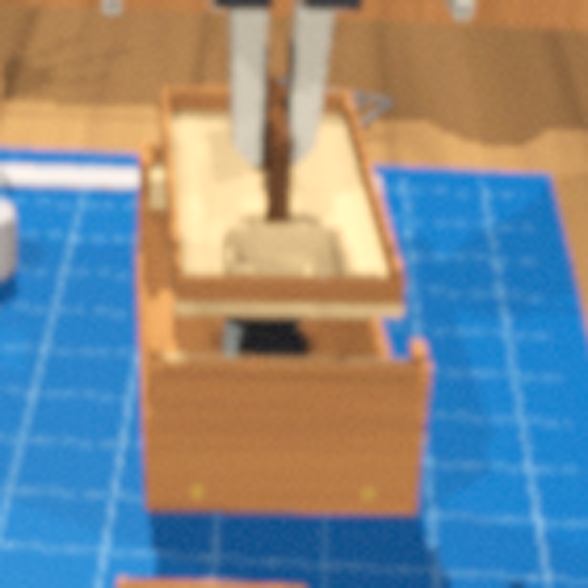

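```bash
python3 - <<'E'
from h import *
T=T_tool();t=np.array([463.7,-178.8]);th=np.radians(5.3)
Rm=np.array([[np.cos(th),-np.sin(th)],[np.sin(th),np.cos(th)]])
for p in [(138,170),(152,396)]:
    w=px2w('top',(320+p[0]/4-.4,220+p[1]/4-.4),114)[:2]; print(w.round(1),'in box frame',(Rm.T@(w-t)).round(1))
for p in [(-52,124),(52,124)]:
  print((w2px('top',np.append(t+Rm@p,114))[0]-[320,220])*4)
E
```

```text
[502.2 -56.2] in box frame [ 49.7 118.5]
[402.6 -62. ] in box frame [-50.1 122. ]
[146.22797361 399.26236184]
[123.60616904 164.31175996]
```

```bash
python3 - <<'E'
from h import *
a=cv2.imread('pics/t10.png'); u0,v0,f=338,252,8
b=cv2.resize(a[v0:v0+76,u0:u0+70],None,fx=f,fy=f,interpolation=2)
t=np.array([463.7,-178.8]);th=np.radians(5.3)
Rm=np.array([[np.cos(th),-np.sin(th)],[np.sin(th),np.cos(th)]])
def poly(pts,z,col):
    q=w2px('top',[np.append(t+Rm@p,z) for p in pts]); q=((q-[u0,v0]+.5)*f).astype(np.int32)
    cv2.polylines(b,[q.reshape(-1,1,2)],False,col,1)
poly([(52,60),(52,124),(-52,124),(-52,60)],114.3,(0,255,0))
poly([(64,108),(64,138),(-64,138),(-64,108)],78,(255,0,255))
poly([(25,120),(25,70),(-25,70),(-25,120)],115.3,(0,255,255))
cv2.imwrite('pics/t10d.png',b)
E
```

```text
(no output)
```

View pics/t10d.png

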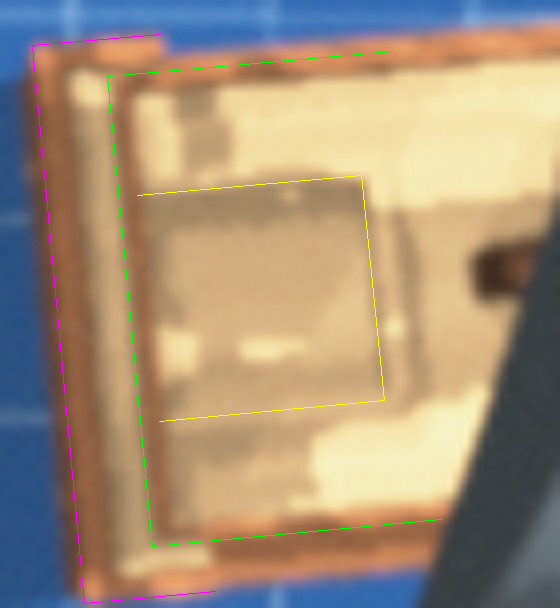

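The overlay fits: tray and box are within about 1–1.5 mm of the prediction. I'll shift 1 mm to +y and lower slowly.

Request:
{"name": "servo_tool", "arguments": {
  "targets": [
    [0.1,0,0.5,0,0,0,-0.9],
    [0.1,0,1,0,0,0,-0.9],
    [0.1,0,1.4,0,0,0,-0.9],
    [0.1,0,1.8,0,0,0,-0.9],
    [0.1,0,2.1,0,0,0,-0.9],
    [0.1,0,2.3,0,0,0,-0.9],
    [0.1,0,2.3,0,0,0,-0.9],
    [0.1,0,2.3,0,0,0,-0.9]
  ]
}}

```text
time: 23.4
ee_pos: [463.4, -178.9, 102.0]
orientation: [-0.0, 0.674, 0.739, -0.0]
contact_force: [-0.0, 0.5, -2.3]
grip_width: 11.4
```

Request:
{"name": "servo_tool", "arguments": {
  "targets": [
    [0,0,0.1,0,0,0,-0.9],
    [0,0,0.2,0,0,0,-0.9],
    [0,0,0.3,0,0,0,-0.9],
    [0,0,0.3,0,0,0,-0.9]
  ]
}}

```text
time: 23.73
ee_pos: [463.3, -178.8, 98.9]
orientation: [-0.0, 0.674, 0.739, -0.0]
contact_force: [-0.1, 0.4, -3.5]
grip_width: 11.5
```

```bash
python3 - <<'E'
from h import *
print(T_tool()[:3,3],r.observe()['contact_force'],r.observe()['wrist_torque'])
b=snap('side','s11')
cv2.imwrite('pics/s11c.png',cv2.resize(b[130:270,310:450],None,fx=4.2,fy=4.2,interpolation=2))
E
```

```text
[ 463.32893189 -178.84495354   98.94852856] [-0.12491903  0.37410384 -3.53122423] [ 0.00569878 -0.0881232  -0.02327882]
```

View pics/s11c.png

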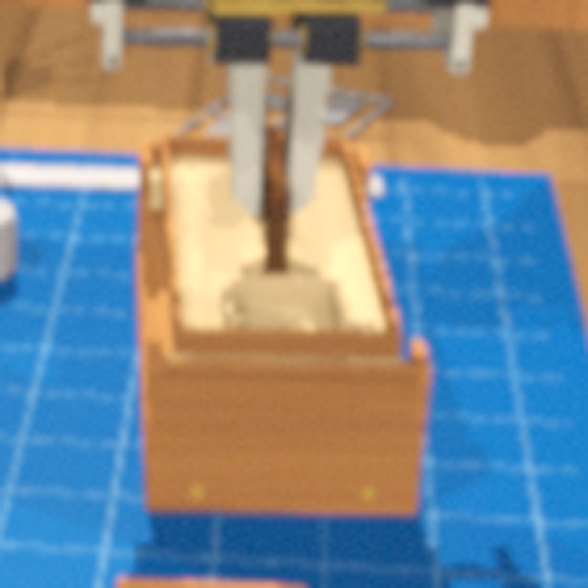

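Request:
{"name": "servo_tool", "arguments": {
  "targets": [
    [0,0,0.1,0,0,0,-0.9],
    [0,0,0.2,0,0,0,-0.9],
    [0,0,0.2,0,0,0,-0.9]
  ]
}}

```text
time: 24.03
ee_pos: [463.5, -178.9, 97.6]
orientation: [0.0, 0.674, 0.739, 0.0]
contact_force: [-3.1, 1.1, 6.7]
grip_width: 11.6
```

Request:
{"name": "servo_tool", "arguments": {
  "targets": [
    [0,0,0,0,0,0,-0.5],
    [0,0,0,0,0,0,-0.2],
    [0,0,0,0,0,0,-0.2],
    [0,0,-2,0,0,0,-0.2],
    [0,0,-5,0,0,0,-0.2],
    [0,0,-9,0,0,0,-0.2],
    [0,0,-12,0,0,0,-0.2],
    [0,0,-12,0,0,0,-0.2]
  ],
  "newtons": 20
}}

```text
time: 24.7
ee_pos: [465.7, -180.0, 222.8]
orientation: [0.004, 0.674, 0.739, 0.001]
contact_force: [0.3, 0.1, -1.0]
grip_width: 37.2
```

```bash
python3 - <<'E'
from h import *
mv(634,292.5,180,92)
w=snap('wrist','w12');b=snap('side','s12')
cv2.imwrite('pics/s12c.png',cv2.resize(b[130:270,310:450],None,fx=4.2,fy=4.2,interpolation=2))
E
```

```text
[45.5  21.11  4.22] [0.45 0.26 3.32]
```

View pics/s12c.png

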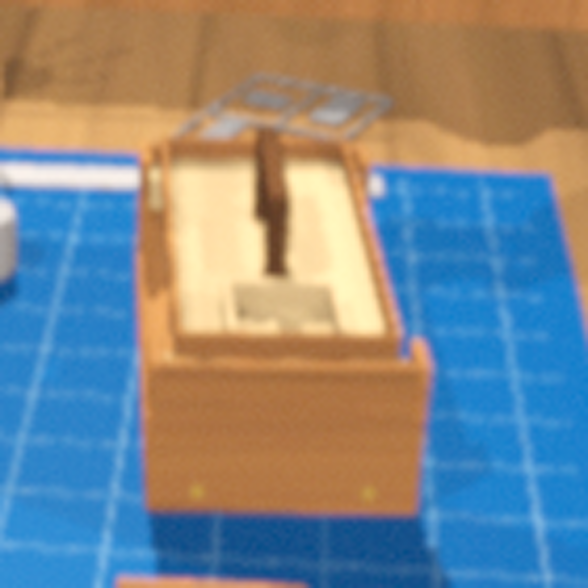

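View pics/w12.png

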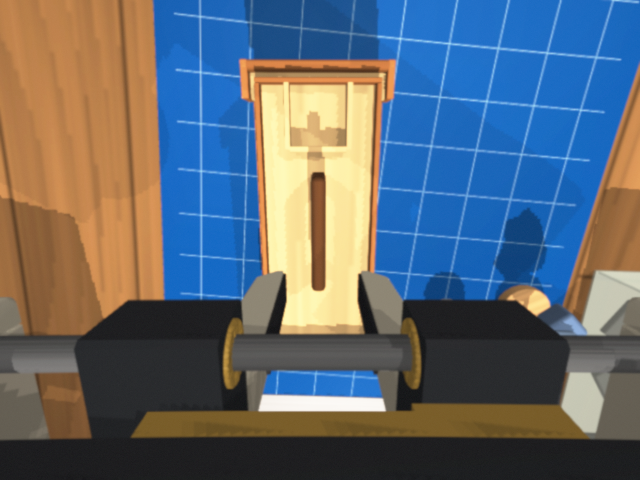

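The tray sits between the end boards; its cell is at (317,115) and the handle at (318,230). Going to the dropper now, and checking the tray from the top camera on the way.

Request:
{"name": "servo_tool", "arguments": {
  "targets": [
    [2.5,1.2,0.2,0,0,0.5,0.2],
    [6,2.8,0.5,0,0,1,0.2],
    [9.6,4.5,0.9,0,0,1.5,0.2],
    [13.2,6.2,1.2,0,0,2,0.2],
    [16.8,7.9,1.5,0,0,2.5,0.2],
    [20.4,9.5,1.9,0,0,3,0.2],
    [24,11.2,2.2,0,0,3.3,0.2],
    [27.6,12.8,2.5,0,0,3.3,0.2],
    [31.2,14.5,2.9,0,0,3.3,0.2],
    [34.5,16,3.2,0,0,3.3,0.2]
  ]
}}

```text
time: 25.63
ee_pos: [590.4, 181.7, 182.8]
orientation: [-0.001, 0.694, 0.72, -0.001]
contact_force: [0.9, -0.9, 0.5]
grip_width: 56.1
```

Request:
{"name": "servo_tool", "arguments": {
  "targets": [
    [3.5,1.6,0.3,0,0,0,0.2],
    [7,3.3,0.6,0,0,0,0.2],
    [9.5,4.5,0.9,0,0,0,0.2],
    [10.9,5.1,1,0,0,0,0.2],
    [10.9,5.1,1,0,0,0,0.2],
    [10.9,5.1,1,0,0,0,0.2]
  ]
}}

```text
time: 26.13
ee_pos: [637.1, 290.2, 172.8]
orientation: [-0.001, 0.694, 0.72, -0.001]
contact_force: [-0.0, 0.3, -0.3]
grip_width: 55.8
```

```bash
python3 - <<'E'
from h import *
mv(634,292.5,23,92)
T=T_tool();print(T[:3,3]);w=snap('wrist','w13')
print(w2px('wrist',[(634,292.5,52),(634,292.5,78),(634,292.5,0)],T))
a=snap('top','t13'); u0,v0,f=335,240,4.7
b=cv2.resize(a[v0:v0+95,u0:u0+168],None,fx=f,fy=f,interpolation=2)
cv2.imwrite('pics/t13c.png',b)
E
```

```text
[ 0.26 -0.26 14.98] [-0.17  0.07  0.07]
[637.09208759 290.20169773 172.80936088]
[[319.95935209 228.35080611]
 [319.6543978  236.23262435]
 [320.43685477 216.0068063 ]]
```

View pics/w13.png

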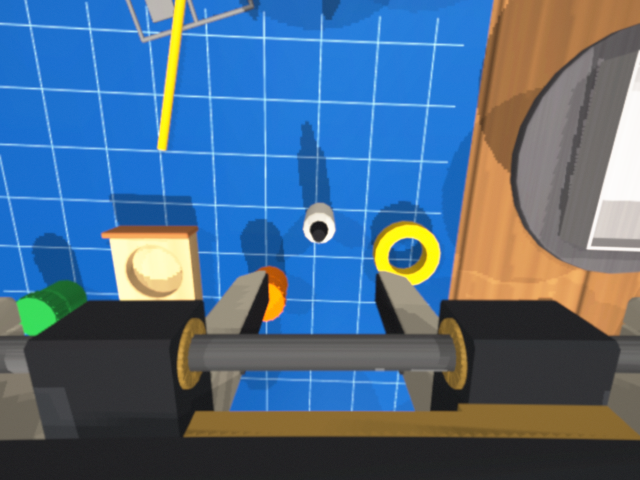

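View pics/t13c.png

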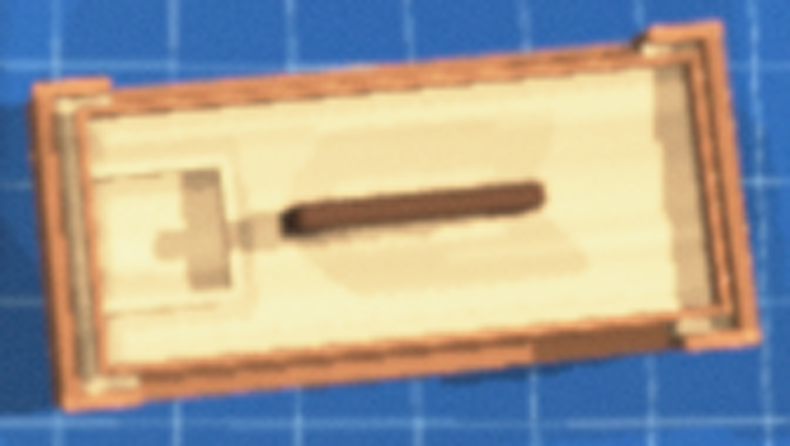

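The tray is centred on its ledges, with gaps at both ends and no tilt. The dropper is at (319,225), and its nozzle sits about 3 mm further to +y than predicted. Going down.

Request:
{"name": "servo_tool", "arguments": {
  "targets": [
    [0.4,-0.2,2.5,0,0,0,0.2],
    [0.4,-0.2,6,0,0,0,0.2],
    [0.4,-0.2,9.5,0,0,0,0.2],
    [0.4,-0.2,12.5,0,0,0,0.2],
    [0.4,-0.2,14.2,0,0,0,0.2],
    [0.4,-0.2,14.7,0,0,0,0.2],
    [0.4,-0.2,14.7,0,0,0,0.2],
    [0.4,-0.2,14.7,0,0,0,-0.3],
    [0.4,-0.2,14.7,0,0,0,-0.7],
    [0.4,-0.2,14.7,0,0,0,-0.7]
  ]
}}

```text
time: 27.07
ee_pos: [636.6, 294.3, 29.9]
orientation: [0.001, 0.695, 0.719, 0.001]
contact_force: [-1.0, -0.2, 0.0]
grip_width: 40.5
```

Request:
{"name": "servo_tool", "arguments": {
  "targets": [
    [0,0,0,0,0,0,-0.7],
    [0,0,0,0,0,0,-0.7],
    [0,0,0,0,0,0,-0.7],
    [0,0,0,0,0,0,-0.7]
  ]
}}

```text
time: 27.4
ee_pos: [636.1, 294.3, 28.8]
orientation: [0.0, 0.695, 0.719, 0.001]
contact_force: [-0.8, 0.4, 4.9]
grip_width: 27.8
```

Request:
{"name": "servo_tool", "arguments": {
  "targets": [
    [0,0,-1,0,0,0,-0.7],
    [0,0,-3,0,0,0,-0.7],
    [0,0,-6,0,0,0,-0.7],
    [0,0,-10,0,0,0,-0.7],
    [0,0,-14,0,0,0,-0.7],
    [0,0,-17,0,0,0,-0.7],
    [0,0,-19,0,0,0,-0.7],
    [0,0,-19,0,0,0,-0.7]
  ]
}}

```text
time: 28.07
ee_pos: [637.3, 294.8, 224.1]
orientation: [0.002, 0.695, 0.719, 0.004]
contact_force: [-0.0, 1.1, -0.6]
grip_width: 27.7
```

```bash
python3 - <<'E'
from h import *
t=np.array([463.5,-178.9]);th=np.radians(5.3)
Rm=np.array([[np.cos(th),-np.sin(th)],[np.sin(th),np.cos(th)]])
print('cell model',t+Rm@[0,95])
f=4.7
for p in [(95,178),(220,168),(232,290),(105,308)]: print(px2w('top',(335+p[0]/f-.4,240+p[1]/f-.4),86).round(1))
T=T_tool();print(T[:3,3]);w=snap('wrist','w14')
E
```

```text
cell model [454.72479419 -84.30615367]
[476.8 -59.3  86. ]
[ 480.8 -108.    86. ]
[ 433.6 -112.1   86. ]
[426.7 -63.   86. ]
[637.2540797  294.75242975 224.13093686]
```

View pics/w14.png

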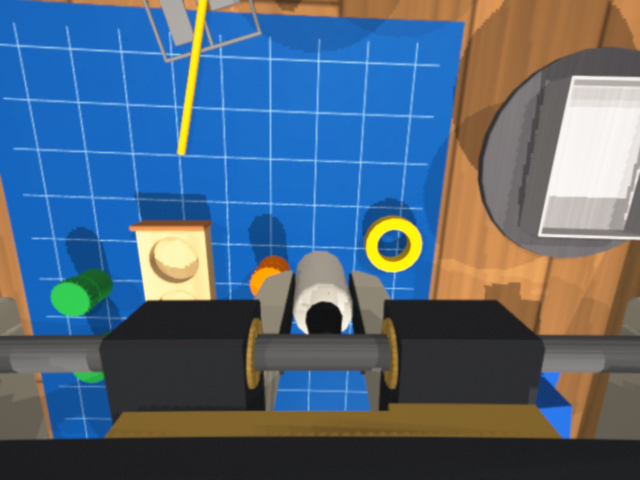

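```bash
python3 -c "
from h import *
mv(454.6,-85,200,95.2)"
```

```text
[-37.28 -19.51   1.96] [ 0.22 -0.07 -3.18]
```

Request:
{"name": "servo_tool", "arguments": {
  "targets": [
    [-1.5,-0.8,0,0,0,-0.3,-0.7],
    [-4,-2.1,0,0,0,-0.6,-0.7],
    [-7,-3.7,0,0,0,-1,-0.7],
    [-10,-5.2,0,0,0,-1.3,-0.7],
    [-13,-6.8,0,0,0,-1.6,-0.7],
    [-16,-8.4,0,0,0,-2,-0.7],
    [-19,-9.9,0,0,0,-2.3,-0.7],
    [-22,-11.5,0,0,0,-2.6,-0.7],
    [-25,-13.1,0,0,0,-2.9,-0.7],
    [-28,-14.7,0,0,0,-3.2,-0.7]
  ]
}}

```text
time: 28.95
ee_pos: [496.8, 8.0, 216.6]
orientation: [-0.001, 0.674, 0.739, -0.001]
contact_force: [1.1, -0.8, -0.3]
grip_width: 28.2
```

Request:
{"name": "servo_tool", "arguments": {
  "targets": [
    [-3,-1.6,0.3,0,0,0,-0.7],
    [-6,-3.1,0.8,0,0,0,-0.7],
    [-8.3,-4.3,1.5,0,0,0,-0.7],
    [-9.3,-4.8,2,0,0,0,-0.7],
    [-9.3,-4.8,2,0,0,0,-0.7],
    [-9.3,-4.8,2,0,0,0,-0.7],
    [-9.3,-4.8,2,0,0,0,-0.7]
  ]
}}

```text
time: 29.53
ee_pos: [459.6, -87.0, 197.9]
orientation: [-0.0, 0.674, 0.739, 0.0]
contact_force: [0.7, 0.1, -0.0]
grip_width: 27.5
```

```bash
python3 - <<'E'
from h import *
mv(454.6,-85,128,95.2)
T=T_tool();print(T[:3,3]);w=snap('wrist','w15')
E
```

```text
[ 0.24 -0.48  6.99] [-0.02 -0.03  0.04]
[459.64222304 -86.97047049 197.8997913 ]
```

View pics/w15.png

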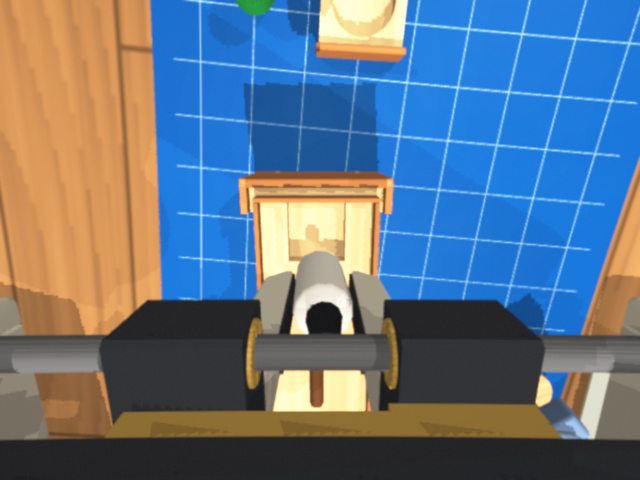

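The bottle (320,280) hangs upright and the cell lies below it at (317,230). I'll lower to just above the walls and check.

Request:
{"name": "servo_tool", "arguments": {
  "targets": [
    [0.1,-0.2,1,0,0,0,-0.7],
    [0.2,-0.4,3,0,0,0,-0.7],
    [0.2,-0.5,5,0,0,0,-0.7],
    [0.2,-0.5,6.5,0,0,0,-0.7],
    [0.2,-0.5,6.8,0,0,0,-0.7],
    [0.2,-0.5,6.8,0,0,0,-0.7],
    [0.2,-0.5,6.8,0,0,0,-0.7]
  ]
}}

```text
time: 30.17
ee_pos: [454.8, -85.9, 130.8]
orientation: [0.0, 0.674, 0.739, 0.0]
contact_force: [0.7, 0.4, -0.9]
grip_width: 27.7
```

```bash
python3 - <<'E'
from h import *
mv(454.6,-85,104,95.2)
T=T_tool();print(T[:3,3]);w=snap('wrist','w16');b=snap('side','s16')
cv2.imwrite('pics/s16c.png',cv2.resize(b[110:270,310:450],None,fx=3.7,fy=3.7,interpolation=2))
cv2.imwrite('pics/w16c.png',cv2.resize(w[130:370,210:430],None,fx=2.5,fy=2.5,interpolation=2))
E
```

```text
[ 0.09 -0.01  2.68] [0.04 0.01 0.06]
[454.78135981 -85.91729805 130.75859128]
```

View pics/s16c.png

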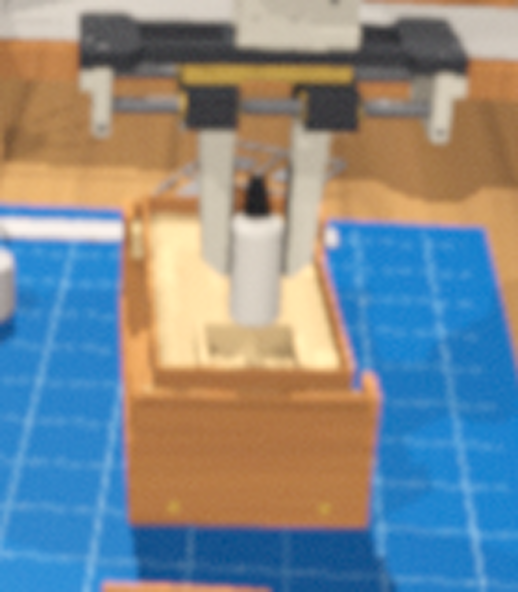

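View pics/w16c.png

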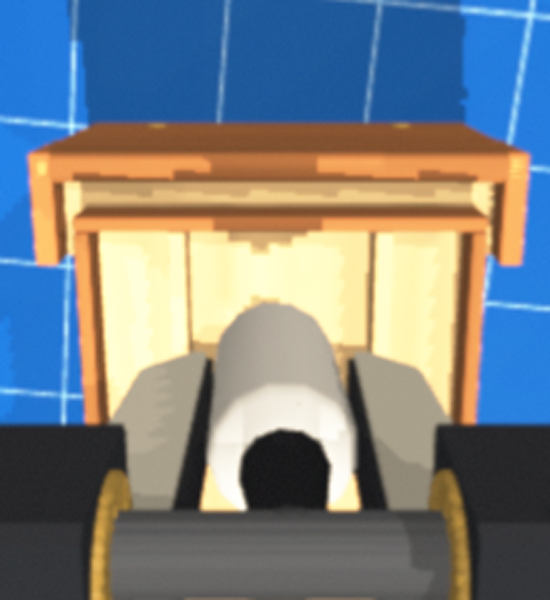

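```bash
python3 - <<'E'
from h import *
T=T_tool()
w=px2w('wrist',(210+275/2.5,130+304/2.5),102,T); print('bottle front foot',w, 'centre y ~',w[1]-14)
for p in [(190,232),(372,232)]: print('cell wall ends at rim',px2w('wrist',(210+p[0]/2.5,130+p[1]/2.5),88,T))
for p in [(78,212),(488,212)]: print('tray rim outer',px2w('wrist',(210+p[0]/2.5,130+p[1]/2.5),87,T))
E
```

```text
bottle front foot [451.97371826 -75.61403018 102.        ] centre y ~ -89.61403018060764
cell wall ends at rim [429.22374231 -63.04696961  88.        ]
cell wall ends at rim [474.99313135 -58.87086181  88.        ]
tray rim outer [400.73978617 -60.69982194  87.        ]
tray rim outer [503.57389864 -51.31850093  87.        ]
```

The bottle's foot sits about 4 mm to -y of the cell centre. I'll shift 3–4 mm and lower it.

Request:
{"name": "servo_tool", "arguments": {
  "targets": [
    [0.3,0,0,0,0,0,-0.7],
    [0.4,0,0.5,0,0,0,-0.7],
    [0.4,0,1,0,0,0,-0.7],
    [0.4,0,1.5,0,0,0,-0.7],
    [0.4,0,2,0,0,0,-0.7],
    [0.4,0,2.3,0,0,0,-0.7],
    [0.4,0,2.5,0,0,0,-0.7],
    [0.4,0,2.6,0,0,0,-0.7],
    [0.4,0,2.6,0,0,0,-0.7]
  ]
}}

```text
time: 31.02
ee_pos: [453.7, -82.4, 103.9]
orientation: [-0.0, 0.674, 0.739, -0.0]
contact_force: [-0.4, -0.3, -0.3]
grip_width: 28.0
```

```bash
python3 - <<'E'
from h import *
T=T_tool();print(T[:3,3]);w=snap('wrist','w17');b=snap('side','s17')
a=cv2.resize(b[110:270,310:450],None,fx=3.4,fy=3.4,interpolation=2)
c=cv2.resize(w[180:370,230:410],None,fx=1,fy=1); c=cv2.resize(w[180:370,230:410],(300*180//190*544//300, 544))[:, :320+200]
cv2.imwrite('pics/c17.png',np.hstack([a[:544],c])[:, :800] if True else a)
E
```

```text
[453.74997205 -82.3555402  103.87684864]
```

View pics/c17.png

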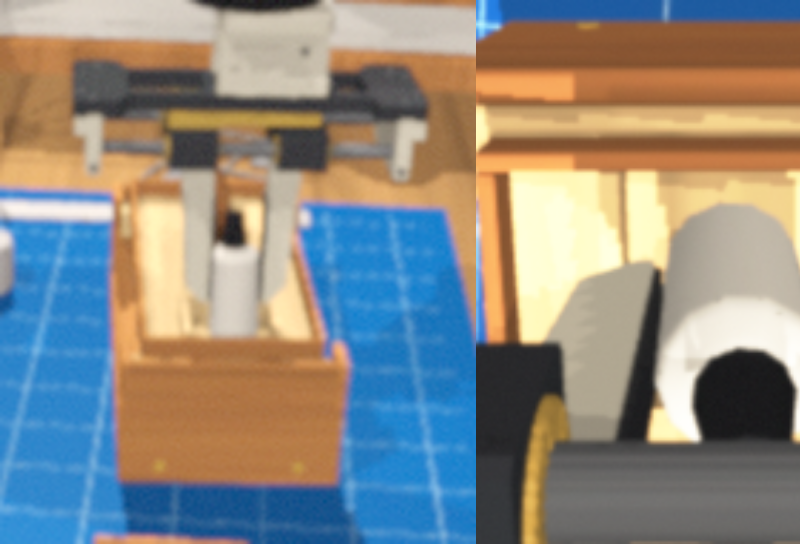

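The bottle is inside the cell with its foot about 1 mm above the floor. Setting it down and releasing.

Request:
{"name": "servo_tool", "arguments": {
  "targets": [
    [0,0,0.1,0,0,0,-0.7],
    [0,0,0.1,0,0,0,-0.7],
    [0,0,0.1,0,0,0,-0.7]
  ]
}}

```text
time: 31.37
ee_pos: [453.8, -82.3, 103.1]
orientation: [0.0, 0.674, 0.739, 0.0]
contact_force: [0.1, 0.3, -0.5]
grip_width: 27.6
```

Request:
{"name": "servo_tool", "arguments": {
  "targets": [
    [0,0,0,0,0,0,-0.3],
    [0,0,0,0,0,0,0],
    [0,0,0,0,0,0,0],
    [0,0,0,0,0,0,0],
    [0,0,-2,0,0,0,0],
    [0,0,-5,0,0,0,0],
    [0,0,-9,0,0,0,0],
    [0,0,-13,0,0,0,0],
    [0,0,-15,0,0,0,0],
    [0,0,-15,0,0,0,0]
  ]
}}

```text
time: 32.2
ee_pos: [455.6, -82.8, 257.6]
orientation: [0.003, 0.674, 0.739, 0.002]
contact_force: [0.9, 0.0, 0.7]
grip_width: 46.6
```

```bash
python3 - <<'E'
from h import *
T=T_tool();print(T[:3,3]);mv(300,150,270,90)
w=snap('wrist','w18')
E
```

```text
[455.58010809 -82.80257059 257.59495957]
[ 24.59 -13.37  -1.4 ] [0.42 0.14 5.22]
```

View pics/w18.png

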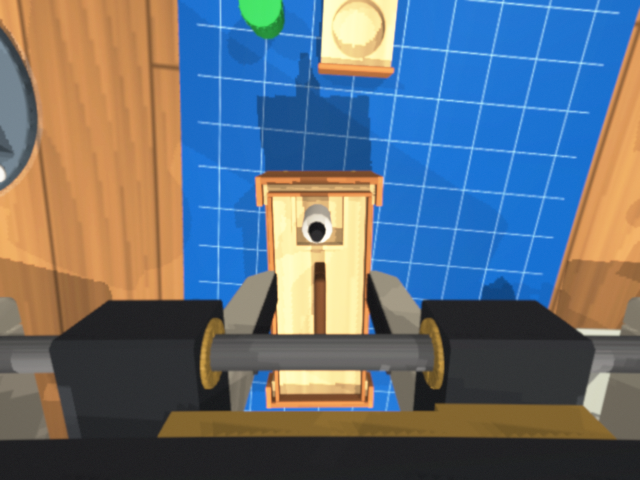

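The dropper stands upright in the cell at (318,220). I'll back the arm off and take final pictures.

Request:
{"name": "servo_tool", "arguments": {
  "targets": [
    [2,-1,0,0,0,0,0],
    [5,-2.7,0,0,0,0,0],
    [8,-4.3,-0.5,0,0,0,0],
    [11,-6,-1,0,0,0,0],
    [14,-7.6,-1,0,0,0,0],
    [17,-9.2,-1,0,0,0,0],
    [20,-10.8,-1,0,0,0,0],
    [23,-12.5,-1,0,0,0,0],
    [24.5,-13.3,-1,0,0,0,0],
    [24.5,-13.3,-1,0,0,0,0]
  ]
}}

```text
time: 33.08
ee_pos: [297.0, 151.2, 261.9]
orientation: [-0.001, 0.673, 0.74, -0.001]
contact_force: [0.5, -0.3, -0.5]
grip_width: 46.4
```

Request:
{"name": "servo_tool", "arguments": {
  "targets": [
    [0,0,0,0,0,0,0],
    [0,0,0,0,0,0,0],
    [0,0,0,0,0,0,0]
  ]
}}

```text
time: 33.33
ee_pos: [299.4, 148.9, 262.6]
orientation: [-0.0, 0.675, 0.738, -0.0]
contact_force: [0.6, 0.7, 0.4]
grip_width: 46.4
```

```bash
python3 - <<'E'
from h import *
a=snap('top','t19');b=snap('side','s19')
cv2.imwrite('pics/s19c.png',cv2.resize(b[130:270,310:450],None,fx=4.2,fy=4.2,interpolation=2))
cv2.imwrite('pics/t19c.png',cv2.resize(a[240:335,335:503],None,fx=4.7,fy=4.7,interpolation=2))
E
```

```text
(no output)
```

View pics/t19.png

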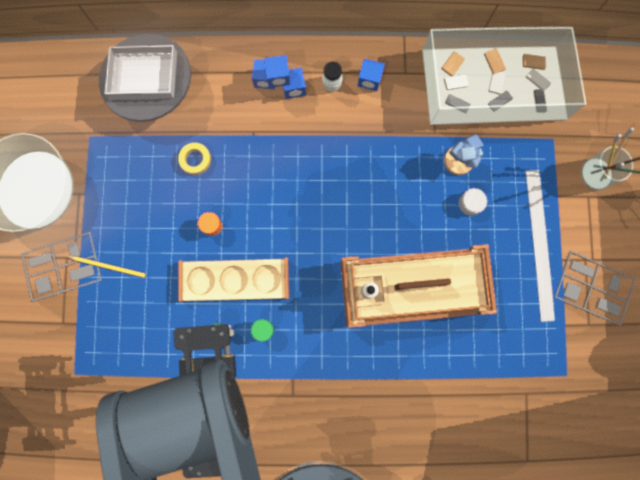

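View pics/t19c.png

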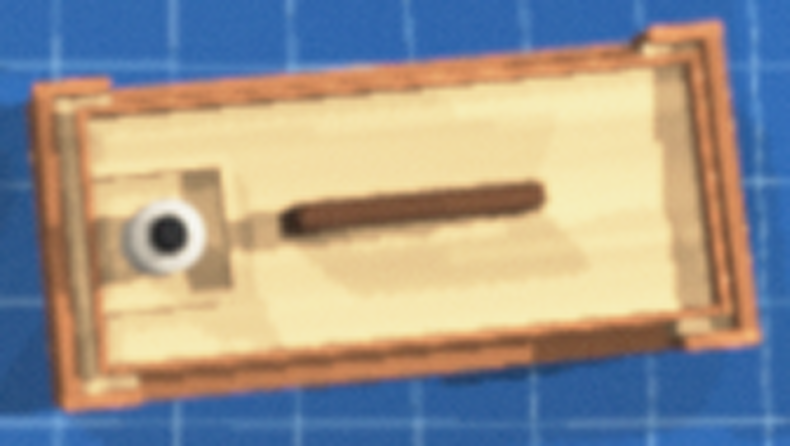

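View pics/s19c.png

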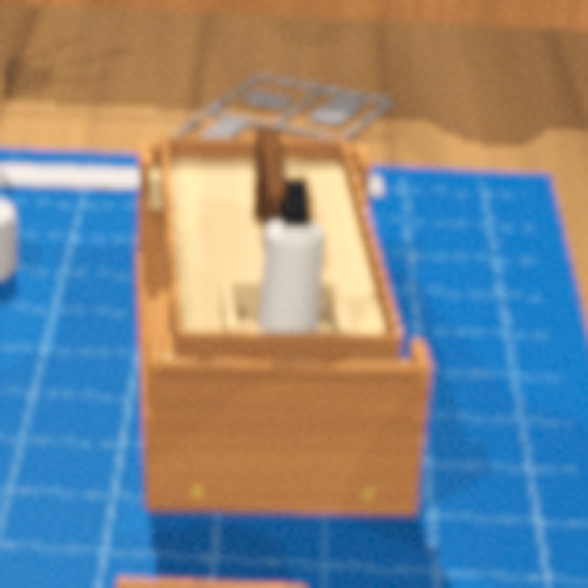

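The dropper stands upright in the cell (top view (370,290)) and the tray is level in the box. The tin (473,202), tape (194,158), rock (462,156) and orange jar (209,224) haven't moved.

```bash
python3 -c "
from cell import r
print(r.hand_in())"
```

```text
the job is handed in; nothing more can be done
None
```

I packed the box in the order asked and handed the job in at about 33 s:
- **Jars:** cone, wide and tall now stand in the box's left, middle and right wells, the same order as in the rack.
- **Tray:** it sits level and centred on its ledges.
- **Dropper:** it stands upright in the tray's small square cell.

**Last checks:** the final top and side pictures show the tray level with gaps at both ends. The rack is empty, and the tin, tape, rock and orange jar are at their starting pixels. The gripper is clear of everything. The highest wrist force I read was about 8 N.

**What disagreed or went unchecked:**
- The tall jar was gripped at 30 mm rather than its 27 mm cap, because the fingertips bore on its shoulder. It still stood upright in its well afterwards.
- The dropper's foot measured about 4 mm off the cell centre, so I shifted it before lowering.
- The tray hides the jars, so I last saw them just before fitting it.
- In the final top picture the arm hid one of the two green jars. I did not go near it at low height.

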